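# Lay out a machine clamping kit

## Robot

A 6-joint arm with a two-finger parallel gripper is mounted at the origin on the work surface. World frame = base frame: x ahead of the robot, y to its left, z up, the work surface at z = 0. Lengths are in m, angles in rad, forces in N, time in s.
With the tool pointing down it reaches from about 0.35 to 0.975 m from the base axis. Payload 4.9 kg.
Tool frame: the origin (TCP) lies at the very end of the fingers, on their centre line; the grasp point (between the pads) lies ctrl.grip_point_offset behind it (ctrl.grip_point_offset is the distance from the TCP to the grasp point, in m); z points along the fingers, y is the line along which they close (so a half turn about z gives the same grasp; the last joint's range is limited). The gripper opens to 85 mm and grips with 20 to 120 N. Pads are 22 mm wide; open, the fingers measure 114 mm over their backs; the gripper's body (76 mm by 85 mm) begins 54 mm behind the grasp point. The pads swing forward as they close: fully open they stand 13 mm farther back than shut.
Start: joints at [1.208, 0.053, 1.613, -0, 1.476, -0.119], TCP at [0.151, 0.607, 0.231] pointing down, gripper open.
Joint ranges: [-3.01, 3.01], [-1.01, 2.22], [0.06, 2.58], [-1.02, 4.17], [0.09, 2.62], [-3.14, 3.14]. Speed limits (rad/s): [2.57, 2.57, 3.14, 3.14, 3.14, 3.14].

## Interface

Orientations are given as a rotation vector (axis times angle).
In Python, from station import ctrl gives the robot as it stands. The module is installed in compiled form; this text tells all that it offers.
- The arm moves only by the tool drive_tool, never from a script. Its argument "steps" is a list of rows, each an object with "translation": the shift along the tool's x, y, z normalised to -1 to 1, where 1 is 4 cm, a list of three; "angular": the turn, a rotation vector about the tool's x, y, z normalised to -1 to 1, where 1 is 8 degrees, a list of three; "gripper": the opening, from 0 (shut) to 1 (fully open). In form: [{"translation": [dx, dy, dz], "angular": [wx, wy, wz], "gripper": gripper}, ...]. A call has 1 to 8 rows; each row shifts and turns the commanded pose from where the row before left it, along the tool's axes as they then stand; what a row does not reach is not made up. A row lasts 1/8 s, in which the tool goes at most 62.5 mm and 10.7 degrees, less where a joint would pass 70% of its speed; a pose out of reach is approached as far as the arm can. A call with a number of a shift or a turn outside -1 to 1 is refused whole. A call with a gripper value outside its range is refused whole. The fingers move at their own pace and stop on an object; "force" is the grip in N (left out, the last holds). Time passes only in rows, so rows that do not move let the fingers close. It gives the time, the measured TCP pose, the force, the opening and the grip force at its end, in the units of the state.
- ctrl.get_obs(): the state, without advancing time (a new reading comes with each control period).
- ctrl.get_image(name): name is "scene" or "top" or "wrist"; returns a dict with "color" (420x560x3 uint8, red, green, blue), "depth" (420x560 float32, m along the optical axis (not along the pixel's ray), 0 where there is no reading), "fx", "fy", "cx", "cy" (pixels), "k1" (the pictures are not rectified: a ray, as slopes to the right and down, at radius r is drawn at 1 + k1 r^2 times it, then the intrinsics apply), "R" (3x3) and "t" (3): a world point X has camera coordinates R X + t. Camera axes: x right, y down, z forward; pixel columns grow to the right and rows downward; lengths in m; the calibration is good to about 2 mm. A picture is of the moment at which its call begins.
- ctrl.finish_job(): hands the job in; it is judged then, once.
The state is a dict: "t": time; "q": joint angles; "dq": joint speeds; "effort": joint torques, N m; "tool_pos": TCP position; "tool_rot": TCP orientation; "contact_force": force on the tool from outside, world axes, zero at the start; "wrist_torque": the same for the moment, N m; "opening": finger opening in m; "grip_force": force on a finger pad.
Only numpy, scipy, OpenCV 4.12 (cv2) and the standard library are available. Lean on these libraries where they do the work, as an engineer would, in place of code of your own. Each camera call takes 0.05 s, during which the arm holds its last target. There are 200 camera calls.

## Task

Lay out one clamping kit: in the blue tray, lay the T-bolt and the slotted strap clamp lengthwise in the two long bays, one in each (whichever way round), and the hexagon nut flat in the cross bay. On the height gauge, inside the outline and square to it, stack packing plates, the thick one at the bottom and centred on one another, until the top of the stack is level with the top of the pointer. Leave the eyebolt, the round collar and the thin plate where they lie.

Things in the scene. Friction and masses are not known exactly. Their poses are not given: they have to be found in the camera images.
- t_bolt: T-bolt of bright steel, lying flat: round threaded shank, 16 mm diameter, 74 mm long, with a straight cross-bar head (16 x 48 x 16 mm) at one end; 90 mm long in all, 16 mm high, about 0.2 kg. Origin: underside, middle of the length; x along the shank towards the head, z up. Centre of mass 12 mm from the origin towards the head; free shank from x = -45 to +29 mm.
- strap: Strap clamp of bright steel, lying flat: a bar 90 x 36 x 18 mm with a long slot (50 x 14 mm) through it from top to bottom; about 0.35 kg. Origin: centre of the underside. x along its length, z up.
- nut: Large steel hexagon nut, lying flat: 41 mm across flats, 47 mm across corners, 24 mm high, open hole 19 mm wide; about 0.2 kg. Origin: centre of the underside. z up; its y axis is square to one pair of flats (other pairs at every 60 degrees about z).
- thick_plate: The thick packing plate, a plain aluminium block 80 x 50 x 30 mm (x, y, z), about 0.32 kg. Origin: centre of the underside, z up.
- medium_plate: The medium packing plate, a plain aluminium plate 65 x 50 x 18 mm (x, y, z), about 0.16 kg. Origin: centre of the underside, z up.
- thin_plate: Look-alike, stays where it lies: the thin square aluminium plate, 50 x 50 x 8 mm. Origin: centre of the underside, z up.
- eyebolt: Look-alike, stays where it lies: steel eyebolt lying flat, shank 16 mm diameter with a closed round ring (48 mm outside) for a head instead of a cross-bar; 90 mm long, 16 mm high. Origin: underside, middle of the length; x along the shank towards the ring, z up.
- collar: Look-alike, stays where it lies: smooth round steel collar, 56 mm outside, 32 mm bore, 24 mm high. Origin: centre of the underside, z up.
- tray: Shallow blue tray fixed to the bench, 197 x 172 mm (x, y), 18 mm high. Floor 4 mm thick; walls and dividers 4 mm thick, 14 mm above the floor. Inside: two long bays, 115 mm (x) by 80 mm (y), centred at x = -37, y = +42 and -42 mm; one cross bay at the +x end, 70 mm (x) by 164 mm (y), centred at x = +59.5, y = 0. Origin: centre of the underside, z up.
- gauge_stand: Height gauge, fixed: dark steel base, 10 mm thick, x -60 to +90, y -55 to +55 mm, with a bright outline (100 x 70 mm, long side on x) for the stack. Aluminium post, 14 x 20 mm, at x = 78, top 80 mm above the bench; its brass pointer reaches back to x = 58. Mark = pointer's top, 48 mm above the base's upper face. Origin: underside, below the outline's centre, z up.
Mind the look-alikes: they are no part of the job. Of the things like the gauge_stand, leave any that is white; of the rest the smaller one is meant.

How it is judged:
At the end, for the whole second after the job is handed in: T-bolt and strap flat, one in each long bay (16 mm in x, 27 in y, 0.4 rad), nut flat in the cross bay (17, 65 mm); thick plate centred on the outline, medium plate on it (12 mm, 0.2 rad each), top within 3 mm of the mark; eyebolt, collar, thin plate within 30 mm of their start; all at rest (((x of strap in the frame of tray between -0.053 and -0.021 m and y of strap in the frame of tray between 0.015 and 0.069 m and z of each of strap, t_bolt in the frame of tray below 0.008 m and angle between each of strap, t_bolt's own z axis and vertical below 0.1 rad and x of t_bolt in the frame of tray between -0.053 and -0.021 m and y of t_bolt in the frame of tray between -0.069 and -0.015 m) or (x of strap in the frame of tray between -0.053 and -0.021 m and y of strap in the frame of tray between -0.069 and -0.015 m and z of each of strap, t_bolt in the frame of tray below 0.008 m and angle between each of strap, t_bolt's own z axis and vertical below 0.1 rad and x of t_bolt in the frame of tray between -0.053 and -0.021 m and y of t_bolt in the frame of tray between 0.015 and 0.069 m)) and x of nut in the frame of tray between 0.0425 and 0.0765 m and y of nut in the frame of tray between -0.065 and 0.065 m and z of nut in the frame of tray below 0.008 m and angle between nut's own z axis and vertical below 0.1 rad and horizontal distance between thick_plate and gauge_stand below 0.012 m and angle between the x axis of thick_plate and the x axis of gauge_stand, either way round below 0.2 rad and z of thick_plate in the frame of gauge_stand between 0.007 and 0.013 m and horizontal distance between medium_plate and thick_plate below 0.012 m and angle between the x axis of medium_plate and the x axis of thick_plate, either way round below 0.2 rad and z of medium_plate in the frame of gauge_stand between 0.037 and 0.043 m and angle between each of thick_plate, medium_plate's own z axis and vertical below 0.06 rad and angle between the x axis of each of t_bolt, strap and the x axis of tray, either way round below 0.4 rad and linear speed of each of t_bolt, strap, nut, thick_plate, medium_plate below 0.02 m/s and distance of each of eyebolt, collar, thin_plate from where it was at the start of the episode below 0.03 m); the robot touches nothing.
It fails at once if the eyebolt is moved from where it lay (by more than 30 mm) (distance of eyebolt from where it was at the start of the episode above 0.03 m).
It fails at once if the round collar is moved from where it lay (by more than 30 mm) (distance of collar from where it was at the start of the episode above 0.03 m).
It fails at once if the thin plate is moved from where it lay (by more than 30 mm) (distance of thin_plate from where it was at the start of the episode above 0.03 m).
It also fails if it takes over 115 s, if anything falls off the work surface, if the arm or the gripper's body presses on something with over 40 N, if the wrist force passes 120 N, or if a joint passes its speed limit or range.

## Working session

There is one attempt and no reset: what is moved stays moved. The work goes in short steps, Python scripts to look and compute and a tool call to move; the robot and the scene stay as the last step left them, time stands still between calls to the robot, and variables do not carry over. Pictures are saved under pics/ and viewed, at most 14 in all, crops included, and the job is handed in when it is done.

Besides the shell and the picture viewer there is one more tool, called after "Call:" as name([rows], argument=value, ...), one row to a line, values as JSON. drive_tool: Moves the arm, as the interface text tells. Its arguments: {"type":"object","properties":{"steps":{"type":"array"},"force":{"type":"number"}},"required":["steps"]}

```bash
mkdir -p pics
cat > h.py <<'E'
import numpy as np, cv2
from station import ctrl
def cloud(im):
    # world point per pixel, via depth
    h,w=im["depth"].shape; v,u=np.mgrid[:h,:w]
    K=np.array([[im["fx"],0,im["cx"]],[0,im["fy"],im["cy"]],[0,0,1.]])
    p=cv2.undistortPoints(np.stack([u,v],-1).reshape(-1,1,2).astype(np.float64),K,np.array([im["k1"],0,0,0.])).reshape(h,w,2)
    d=im["depth"][...,None]
    c=np.concatenate([p*d,d],-1)
    return (c-im["t"])@im["R"]   # R^T (c-t)
def ray(im,uv,z):
    K=np.array([[im["fx"],0,im["cx"]],[0,im["fy"],im["cy"]],[0,0,1.]])
    p=cv2.undistortPoints(np.array(uv,float).reshape(-1,1,2),K,np.array([im["k1"],0,0,0.])).reshape(-1,2)
    d=np.c_[p,np.ones(len(p))]@im["R"]; o=-im["R"].T@im["t"]
    return o+d*((z-o[2])/d[:,2])[:,None]
def save(im,n): cv2.imwrite("pics/"+n,im["color"][...,::-1])
E
python3 - <<'E'
from h import *
for n in("top","scene","wrist"):
    im=ctrl.get_image(n); save(im,n+"0.png"); print(n,im["fx"],im["k1"],-im["R"].T@im["t"],im["R"][2], (im["depth"]>0).mean())
print(ctrl.get_obs(), ctrl.grip_point_offset)
E
```

```text
top 401.4339512783029 -0.01045031950807586 [ 0.42427304 -0.10957151  1.06581157] [ 0.0942936  -0.00156661 -0.9955432 ] 0.9958205782312926
scene 394.872759761765 -0.05222031122716896 [ 1.19329026 -0.35108278  0.67879765] [-0.70296461  0.26047576 -0.66181049] 0.9960076530612245
wrist 311.4407128238423 -0.053601119015045 [0.06982294 0.62648991 0.37197353] [ 0.31030007 -0.08130284 -0.94715559] 0.9959566326530612
{'t': 0.15, 'q': array([ 1.20802643e+00,  5.32166706e-02,  1.61401063e+00, -1.05494724e-05,
        1.47602293e+00, -1.19002970e-01]), 'dq': array([ 0.0005064 , -0.00139118, -0.00411983, -0.00013616, -0.00088621,
        0.00095378]), 'effort': array([ 5.52117490e-04, -3.94244456e+01, -3.70719874e+01, -1.16060614e-04,
        4.67941310e-03,  6.47665388e-06]), 'tool_pos': array([0.15067312, 0.60604416, 0.23031921]), 'tool_rot': array([-3.81912319e-01, -3.11790323e+00,  2.53217077e-03]), 'contact_force': array([ 0.36022301,  0.46166667, -0.30172131]), 'wrist_torque': array([-0.00812586, -0.06642535,  0.03871739]), 'grip_force': 0.0, 'opening': 0.08546717917792226} 0.0187
```

View pics/top0.png

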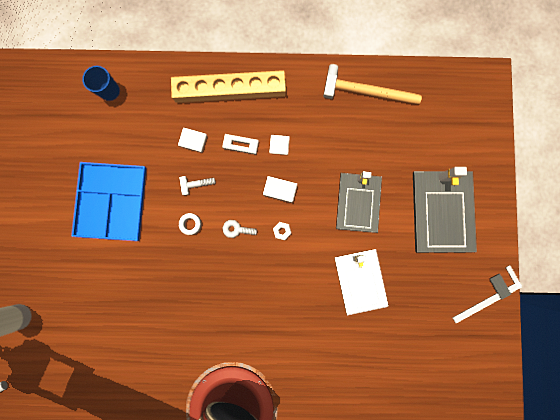

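View pics/scene0.png

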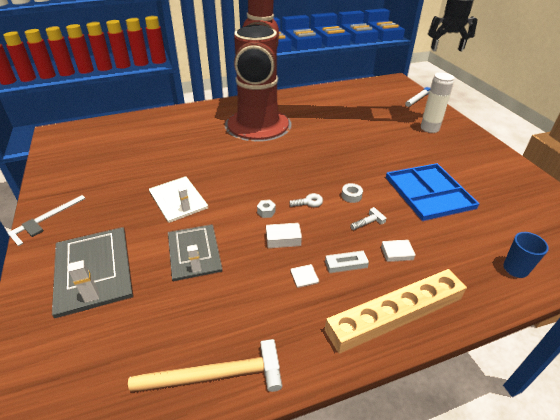

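The top view shows the following, with up in the image being +x and left being +y:
- **Plates:** medium plate (193,140), thin plate (279,145) and thick plate (281,189).
- **Hardware:** strap (240,144), T-bolt (197,184), nut (282,231), collar (190,224) and eyebolt (240,229).
- **Fixtures:** tray (108,202) with its cross bay towards +x, and the small dark gauge (360,200) with its post towards +x.

The scene view agrees.

```bash
cat > meas.py <<'E'
from h import *
def comps(im,mask,amin=60):
    n,l,s,c=cv2.connectedComponentsWithStats(mask.astype(np.uint8),connectivity=4)
    return [(l==i) for i in range(1,n) if s[i,4]>amin]
def rect(im,m,z):
    cs,_=cv2.findContours(m.astype(np.uint8),cv2.RETR_EXTERNAL,cv2.CHAIN_APPROX_NONE)
    c=max(cs,key=len).reshape(-1,2)
    p=ray(im,c,z)[:,:2]
    (cx,cy),(w,h),a=cv2.minAreaRect((p*1000).astype(np.float32))
    if w<h: w,h,a=h,w,a+90
    return np.array([cx,cy])/1000,(w,h),(a+90)%180-90, p
if __name__=="__main__":
  for n in("top","scene"):
    im=ctrl.get_image(n); P=cloud(im); hsv=cv2.cvtColor(im["color"],cv2.COLOR_RGB2HSV)
    x,y,z=P[...,0],P[...,1],P[...,2]
    ws=(x>.2)&(x<.8)&(y>-.6)&(y<.6)
    print(n,"bench z",np.median(z[ws&(hsv[...,0]<20)&(hsv[...,1]>120)]))
    for name,mask in(("bright",ws&(hsv[...,1]<60)&(hsv[...,2]>140)),("dark",ws&(hsv[...,1]<70)&(hsv[...,2]<=140)),("blue",ws&(hsv[...,0]>95)&(hsv[...,0]<130)&(hsv[...,1]>120))):
      for m in comps(im,mask):
        zt=np.median(z[m]); c,wh,a,_=rect(im,m,max(zt,0)); v,u=np.nonzero(m)
        print(name,"uv",int(u.mean()),int(v.mean()),"z med/max %.1f %.1f"%(zt*1e3,np.percentile(z[m],97)*1e3),"c",c.round(4),"wh",np.round(wh,0),"ang %.1f"%a, m.sum())
E
python3 meas.py
```

```text
top bench z -0.0001342733564287813
bright uv 191 139 z med/max 17.7 21.8 c [0.6944 0.1236] wh [66. 51.] ang 75.0 466
bright uv 240 143 z med/max 17.5 21.6 c [ 0.6857 -0.0053] wh [92. 39.] ang 80.7 411
bright uv 278 144 z med/max 7.7 11.6 c [ 0.6881 -0.1083] wh [51. 50.] ang -3.8 345
bright uv 460 170 z med/max 114.4 118.7 c [ 0.6052 -0.5463] wh [30. 20.] ang -88.8 110
bright uv 192 183 z med/max 14.9 18.9 c [0.5721 0.1071] wh [93. 48.] ang -88.8 276
bright uv 279 188 z med/max 29.9 33.6 c [ 0.5647 -0.113 ] wh [80. 51.] ang 77.0 605
bright uv 357 207 z med/max 10.1 13.7 c [ 0.5205 -0.3228] wh [104.  74.] ang -4.2 342
bright uv 445 219 z med/max 14.8 18.8 c [ 0.4944 -0.5502] wh [145. 103.] ang 1.2 415
bright uv 340 214 z med/max 10.1 12.6 c [ 0.5104 -0.2709] wh [95. 28.] ang 12.4 134
bright uv 189 223 z med/max 23.1 27.6 c [0.4697 0.1207] wh [55. 52.] ang 2.2 258
bright uv 235 228 z med/max 14.6 19.0 c [ 0.4597 -0.01  ] wh [86. 44.] ang -88.8 301
bright uv 281 230 z med/max 23.7 27.8 c [ 0.457  -0.1204] wh [46. 42.] ang -38.8 196
bright uv 361 282 z med/max 10.1 16.4 c [ 0.3284 -0.3292
[... 1947 characters left out ...]
6 c [0.2194 0.5343] wh [113.  24.] ang -43.8 78
dark uv 424 124 z med/max 20.2 38.7 c [0.2146 0.5385] wh [108.  24.] ang -35.9 72
dark uv 349 197 z med/max 11.7 22.0 c [0.4854 0.1069] wh [55. 34.] ang 42.5 99
dark uv 265 212 z med/max 12.0 21.4 c [ 0.4679 -0.1243] wh [44. 31.] ang 70.8 93
dark uv 193 258 z med/max 10.2 12.9 c [ 0.5395 -0.323 ] wh [154. 108.] ang -4.2 1119
dark uv 100 269 z med/max 14.6 17.4 c [ 0.5211 -0.5353] wh [223. 132.] ang 1.3 3377
dark uv 192 243 z med/max 9.7 12.2 c [ 0.5193 -0.3214] wh [90. 62.] ang -4.4 575
dark uv 353 266 z med/max 10.6 15.0 c [0.7057 0.0041] wh [65.  9.] ang 80.9 69
blue uv 430 191 z med/max 5.3 18.9 c [0.5193 0.3452] wh [215. 189.] ang -2.6 3099
```

Both views agree on heights (30, 18, 24, 15, 10 and 4 mm) and on positions. I'll write a planning helper next.

```bash
cat > go.py <<'E'
import sys, json, numpy as np
from scipy.spatial.transform import Rotation as Ro
from station import ctrl
def R_of(yaw):  # tool down, y axis at yaw (deg), mod 180 chosen by caller
    a=np.radians(yaw); y=np.array([np.cos(a),np.sin(a),0]); z=np.array([0,0,-1.]); return np.c_[np.cross(y,z),y,z]
# python3 go.py  x,y,z,yaw  [x,y,z,yaw ...]   prints rows for each leg
if __name__=="__main__":
    o=ctrl.get_obs(); p=o["tool_pos"].copy(); R=Ro.from_rotvec(o["tool_rot"]).as_matrix()
    print("t %.2f pos %s yaw %.1f open %.4f q6 %.2f"%(o["t"],p.round(4),np.degrees(np.arctan2(R[1,1],R[0,1])),o["opening"],o["q"][5]))
    for a in sys.argv[1:]:
        x,y,z,yaw=map(float,a.split(",")); Rt=R_of(yaw); d=np.array([x,y,z])-p; w=Ro.from_matrix(R.T@Rt).as_rotvec()
        n=int(np.ceil(max(np.linalg.norm(d)/.040,np.degrees(np.linalg.norm(w))/8,1)))
        W=np.round(np.degrees(w)/8/n,2); Q=R
        print("leg",n,"ang",W.tolist())
        for i in range(n):
            print("  ",np.round(Q.T@(d/n)/.04,2).tolist()); Q=Q@Ro.from_rotvec(np.radians(W*8)).as_matrix()
        p=np.array([x,y,z]); R=Rt
E
python3 go.py 0.565,-0.113,0.18,-13
```

```text
t 0.25 pos [0.1508 0.6062 0.2307] yaw 76.0 open 0.0855 q6 -0.12
leg 21 ang [-0.0, 0.0, 0.53]
   [-0.69, -0.71, 0.06]
   [-0.74, -0.66, 0.06]
   [-0.78, -0.6, 0.06]
   [-0.83, -0.54, 0.06]
   [-0.86, -0.48, 0.06]
   [-0.9, -0.42, 0.06]
   [-0.92, -0.35, 0.06]
   [-0.95, -0.28, 0.06]
   [-0.97, -0.21, 0.06]
   [-0.98, -0.14, 0.06]
   [-0.99, -0.06, 0.06]
   [-0.99, 0.01, 0.06]
   [-0.98, 0.08, 0.06]
   [-0.98, 0.16, 0.06]
   [-0.96, 0.23, 0.06]
   [-0.94, 0.3, 0.06]
   [-0.92, 0.37, 0.06]
   [-0.89, 0.43, 0.06]
   [-0.85, 0.5, 0.06]
   [-0.81, 0.56, 0.06]
   [-0.77, 0.62, 0.06]
```

Call:
drive_tool([
  {"translation": [-0.69,-0.71,0.06],"angular": [0,0,0.53],"gripper": 1},
  {"translation": [-0.74,-0.66,0.06],"angular": [0,0,0.53],"gripper": 1},
  {"translation": [-0.78,-0.6,0.06],"angular": [0,0,0.53],"gripper": 1},
  {"translation": [-0.83,-0.54,0.06],"angular": [0,0,0.53],"gripper": 1},
  {"translation": [-0.86,-0.48,0.06],"angular": [0,0,0.53],"gripper": 1},
  {"translation": [-0.9,-0.42,0.06],"angular": [0,0,0.53],"gripper": 1},
  {"translation": [-0.92,-0.35,0.06],"angular": [0,0,0.53],"gripper": 1},
  {"translation": [-0.95,-0.28,0.06],"angular": [0,0,0.53],"gripper": 1},
])

```text
t: 1.25
tool_pos: [0.3094, 0.3314, 0.2121]
tool_rot: [1.278, 2.87, 0.0]
contact_force: [0.5, 0.3, 0.4]
opening: 0.0855
grip_force: 0.0
```

Call:
drive_tool([
  {"translation": [-0.97,-0.21,0.06],"angular": [0,0,0.53],"gripper": 1},
  {"translation": [-0.98,-0.14,0.06],"angular": [0,0,0.53],"gripper": 1},
  {"translation": [-0.99,-0.06,0.06],"angular": [0,0,0.53],"gripper": 1},
  {"translation": [-0.99,0.01,0.06],"angular": [0,0,0.53],"gripper": 1},
  {"translation": [-0.98,0.08,0.06],"angular": [0,0,0.53],"gripper": 1},
  {"translation": [-0.98,0.16,0.06],"angular": [0,0,0.53],"gripper": 1},
  {"translation": [-0.96,0.23,0.06],"angular": [0,0,0.53],"gripper": 1},
  {"translation": [-0.94,0.3,0.06],"angular": [0,0,0.53],"gripper": 1},
])

```text
t: 2.25
tool_pos: [0.4678, 0.0571, 0.1929]
tool_rot: [2.06, 2.372, 0.0]
contact_force: [0.1, 0.1, -0.3]
opening: 0.0853
grip_force: 0.0
```

Call:
drive_tool([
  {"translation": [0,0,0],"angular": [0,0,0],"gripper": 1},
])

```text
t: 2.38
tool_pos: [0.4679, 0.0566, 0.1927]
tool_rot: [-2.061, -2.371, 0.001]
contact_force: [-0.1, 0.1, 0.1]
opening: 0.0853
grip_force: 0.0
```

```bash
cat > wm.py <<'E'
import sys
from h import *; from meas import comps,rect
im=ctrl.get_image("wrist"); P=cloud(im); hsv=cv2.cvtColor(im["color"],cv2.COLOR_RGB2HSV); z=P[...,2]
m=(P[...,0]>.25)&(P[...,0]<.8)&(abs(P[...,1])<.5)&(hsv[...,1]<70)&(hsv[...,2]>110)&(z<.07)&(z>-.01)
if len(sys.argv)>1: save(im,sys.argv[1])
for k in comps(im,m,250):
    v,u=np.nonzero(k); top=k&(abs(z-np.percentile(z[k],85))<.004); zt=np.median(z[top])
    c,wh,a,p=rect(im,max(comps(im,top,20),key=lambda q:q.sum()),zt)
    pts=P[k][:,:2]; pc=pts.mean(0); w,V=np.linalg.eigh(np.cov((pts-pc).T)); 
    edge=(v.min()<2)|(u.min()<2)|(v.max()>417)|(u.max()>557)
    print("uv",int(u.mean()),int(v.mean()),"ztop %.1f"%(zt*1e3),"c",c.round(4),"wh",np.round(wh),"ang %.1f"%a,"pca c",pc.round(4),"%.1f"%np.degrees(np.arctan2(V[1,1],V[0,1])),"EDGE"*bool(edge))
E
python3 wm.py w1.png; python3 go.py 0.565,-0.113,0.12,-13
```

```text
uv 283 123 ztop 23.0 c [0.4682 0.1216] wh [55. 54.] ang 8.1 pca c [0.468  0.1213] 68.4 
uv 385 140 ztop 14.6 c [0.5749 0.1058] wh [89. 49.] ang -81.2 pca c [0.5734 0.1183] 100.0 
uv 495 152 ztop 16.8 c [0.692  0.1239] wh [65. 51.] ang 75.6 pca c [0.6922 0.1248] 73.6 
uv 259 221 ztop 14.5 c [0.4564 0.0123] wh [49. 44.] ang 48.0 pca c [0.4579 0.013 ] 84.1 
uv 451 259 ztop 17.2 c [ 0.6842 -0.0047] wh [91. 37.] ang 80.8 pca c [ 0.6851 -0.0021] 81.0 
uv 334 326 ztop 29.5 c [ 0.5627 -0.1107] wh [82. 51.] ang 76.5 pca c [ 0.5638 -0.1051] 77.7 
uv 243 323 ztop 23.6 c [ 0.4547 -0.1192] wh [48. 42.] ang 78.2 pca c [ 0.4552 -0.1194] 55.6 
uv 433 316 ztop 7.1 c [ 0.694  -0.0865] wh [46. 17.] ang -24.3 pca c [ 0.6964 -0.0887] 164.2 
uv 110 405 ztop 10.4 c [ 0.2737 -0.3101] wh [57. 53.] ang -78.3 pca c [ 0.2745 -0.3096] 93.8 EDGE
t 2.42 pos [0.4674 0.0577 0.1927] yaw 8.1 open 0.0856 q6 -0.18
leg 6 ang [-0.0, -0.0, 0.44]
   [-0.76, 0.3, 0.3]
   [-0.74, 0.35, 0.3]
   [-0.72, 0.39, 0.3]
   [-0.69, 0.44, 0.3]
   [-0.67, 0.48, 0.3]
   [-0.63, 0.52, 0.3]
```

View pics/w1.png

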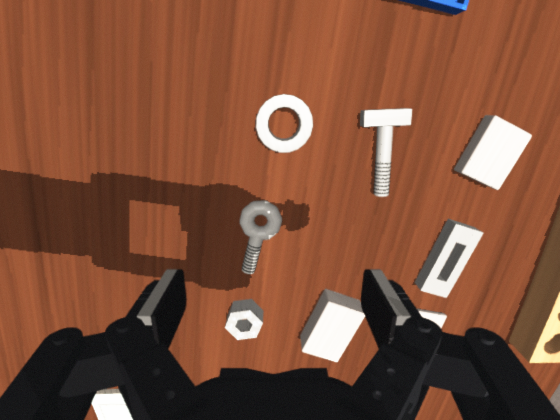

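The wrist view confirms the layout: T-bolt (385,140) with its head towards +y, thick plate (334,326), nut (243,323), strap (451,259). The measurements match, so I'm going for the thick plate.

Call:
drive_tool([
  {"translation": [-0.76,0.3,0.3],"angular": [0,0,0.44],"gripper": 1},
  {"translation": [-0.74,0.35,0.3],"angular": [0,0,0.44],"gripper": 1},
  {"translation": [-0.72,0.39,0.3],"angular": [0,0,0.44],"gripper": 1},
  {"translation": [-0.69,0.44,0.3],"angular": [0,0,0.44],"gripper": 1},
  {"translation": [-0.67,0.48,0.3],"angular": [0,0,0.44],"gripper": 1},
  {"translation": [-0.63,0.52,0.3],"angular": [0,0,0.44],"gripper": 1},
  {"translation": [0,0,0.9],"angular": [0,0,0],"gripper": 1},
  {"translation": [0,0,0],"angular": [0,0,0],"gripper": 1},
])

```text
t: 3.42
tool_pos: [0.5626, -0.1102, 0.0816]
tool_rot: [-2.451, -1.955, 0.006]
contact_force: [-0.4, -0.1, -0.7]
opening: 0.0855
grip_force: 0.0
```

```bash
python3 go.py 0.5637,-0.1120,0.004,-13.3
```

```text
t 3.42 pos [ 0.5626 -0.1102  0.0816] yaw -12.9 open 0.0855 q6 -0.10
leg 2 ang [-0.03, -0.0, 0.03]
   [-0.02, 0.02, 0.97]
   [-0.02, 0.02, 0.97]
```

Call:
drive_tool([
  {"translation": [-0.02,0.02,0.8],"angular": [0,0,0.03],"gripper": 1},
  {"translation": [-0.02,0.02,0.8],"angular": [0,0,0.03],"gripper": 1},
  {"translation": [0,0,0.34],"angular": [0,0,0],"gripper": 1},
  {"translation": [0,0,0],"angular": [0,0,0],"gripper": 0},
  {"translation": [0,0,0],"angular": [0,0,0],"gripper": 0},
  {"translation": [0,0,0],"angular": [0,0,0],"gripper": 0},
  {"translation": [0,0,0],"angular": [0,0,0],"gripper": 0},
  {"translation": [0,0,0],"angular": [0,0,0],"gripper": 0},
], force=60)

```text
t: 4.42
tool_pos: [0.568, -0.1143, 0.0095]
tool_rot: [2.464, 1.945, 0.003]
contact_force: [0.5, 1.3, 6.9]
opening: 0.0486
grip_force: 66.4
```

```bash
python3 go.py 0.5637,-0.1120,0.09,-13.3 0.520,-0.3225,0.09,-94.2
```

```text
t 4.42 pos [ 0.568  -0.1143  0.0095] yaw -13.4 open 0.0486 q6 -0.09
leg 3 ang [0.01, 0.0, -0.0]
   [0.01, -0.04, -0.67]
   [0.01, -0.04, -0.67]
   [0.01, -0.04, -0.67]
leg 11 ang [0.0, 0.0, 0.92]
   [-0.49, 0.01, 0.0]
   [-0.48, 0.08, 0.0]
   [-0.47, 0.14, 0.0]
   [-0.45, 0.2, 0.0]
   [-0.42, 0.25, 0.0]
   [-0.38, 0.3, 0.0]
   [-0.34, 0.35, 0.0]
   [-0.29, 0.39, 0.0]
   [-0.24, 0.43, 0.0]
   [-0.18, 0.45, 0.0]
   [-0.13, 0.47, 0.0]
```

Call:
drive_tool([
  {"translation": [0,0,-0.67],"angular": [0,0,0],"gripper": 0},
  {"translation": [0,0,-0.67],"angular": [0,0,0],"gripper": 0},
  {"translation": [0,0,-0.67],"angular": [0,0,0],"gripper": 0},
  {"translation": [0,0,0],"angular": [0,0,0],"gripper": 0},
])

```text
t: 4.92
tool_pos: [0.5681, -0.1146, 0.0901]
tool_rot: [2.462, 1.944, 0.004]
contact_force: [1.5, -0.9, -2.3]
opening: 0.0486
grip_force: 65.5
```

```bash
python3 wm.py w2.png;  python3 go.py 0.520,-0.3225,0.09,-94.2
```

```text
uv 413 51 ztop 17.0 c [ 0.6817 -0.0214] wh [56. 37.] ang 80.6 pca c [ 0.6813 -0.0236] 81.8 EDGE
uv 77 96 ztop 14.4 c [ 0.4531 -0.0077] wh [87. 45.] ang 69.5 pca c [0.4597 0.0014] 82.8 
uv 425 171 ztop 7.1 c [ 0.6861 -0.1074] wh [50. 50.] ang -3.5 pca c [ 0.6862 -0.1068] 98.3 
uv 130 261 ztop 23.5 c [ 0.455  -0.1199] wh [45. 41.] ang 77.8 pca c [ 0.4548 -0.1198] 50.3 
uv 141 410 ztop 9.8 c [ 0.3851 -0.2837] wh [36. 29.] ang -10.8 pca c [ 0.3881 -0.2884] 147.0 EDGE
t 4.97 pos [ 0.5669 -0.1142  0.0882] yaw -13.4 open 0.0482 q6 -0.09
leg 11 ang [0.0, -0.0, 0.92]
   [-0.49, 0.01, -0.0]
   [-0.48, 0.07, -0.0]
   [-0.47, 0.13, -0.0]
   [-0.45, 0.19, -0.0]
   [-0.42, 0.24, -0.0]
   [-0.38, 0.3, -0.0]
   [-0.34, 0.34, -0.0]
   [-0.3, 0.38, -0.0]
   [-0.25, 0.42, -0.0]
   [-0.19, 0.45, -0.0]
   [-0.13, 0.47, -0.0]
```

View pics/w2.png

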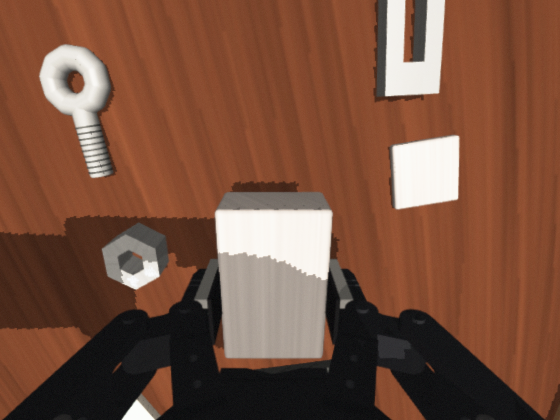

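The thick plate is held square: its top-face corners are (218,210), (331,210), (325,357) and (222,357). I'll measure its offset in the tool.

```bash
cat > held.py <<'E'
# held.py u0 v0 u1 v1 : pose of the light, raised thing in that wrist-image window, in world and relative to the tool
import sys
from h import *; from meas import comps,rect
from scipy.spatial.transform import Rotation as Ro
im=ctrl.get_image("wrist"); o=ctrl.get_obs(); P=cloud(im); z=P[...,2]
hsv=cv2.cvtColor(im["color"],cv2.COLOR_RGB2HSV)
u0,v0,u1,v1=map(int,sys.argv[1:5]); w=np.zeros(z.shape,bool); w[v0:v1,u0:u1]=1
m=w&(hsv[...,1]<70)&(hsv[...,2]>110)&(z>o["tool_pos"][2]-.02)
m=max(comps(im,m,50),key=lambda q:q.sum()); zt=np.percentile(z[m],80); m&=abs(z-zt)<.005
m=max(comps(im,m,50),key=lambda q:q.sum())
c,wh,a,_=rect(im,m,zt); R=Ro.from_rotvec(o["tool_rot"]).as_matrix()
print("z med %.4f"%np.median(z[m]),"c",c.round(4),np.round(wh),"ang %.1f"%a,"tool",o["tool_pos"].round(4),"yaw %.1f"%np.degrees(np.arctan2(R[1,1],R[0,1])),"rel tool",(R.T@(np.r_[c,zt]-o["tool_pos"])).round(4))
E
python3 held.py 205 195 345 365
```

```text
z med 0.1079 c [ 0.5668 -0.1114] [80. 49.] ang 76.5 tool [ 0.5659 -0.1138  0.0868] yaw -13.4 rel tool [ 0.0026  0.0004 -0.0216]
```

Call:
drive_tool([
  {"translation": [-0.49,0.01,0],"angular": [0,0,0.92],"gripper": 0},
  {"translation": [-0.48,0.07,0],"angular": [0,0,0.92],"gripper": 0},
  {"translation": [-0.47,0.13,0],"angular": [0,0,0.92],"gripper": 0},
  {"translation": [-0.45,0.19,0],"angular": [0,0,0.92],"gripper": 0},
  {"translation": [-0.42,0.24,0],"angular": [0,0,0.92],"gripper": 0},
  {"translation": [-0.38,0.3,0],"angular": [0,0,0.92],"gripper": 0},
  {"translation": [-0.34,0.34,0],"angular": [0,0,0.92],"gripper": 0},
  {"translation": [-0.3,0.38,0],"angular": [0,0,0.92],"gripper": 0},
])

```text
t: 6.02
tool_pos: [0.5311, -0.2653, 0.085]
tool_rot: [-3.102, -0.477, 0.005]
contact_force: [0.5, 0.3, -2.3]
opening: 0.0487
grip_force: 65.3
```

Call:
drive_tool([
  {"translation": [-0.25,0.42,0],"angular": [0,0,0.92],"gripper": 0},
  {"translation": [-0.19,0.45,0],"angular": [0,0,0.92],"gripper": 0},
  {"translation": [-0.13,0.47,0],"angular": [0,0,0.92],"gripper": 0},
  {"translation": [0,0,0],"angular": [0,0,0],"gripper": 0},
])

```text
t: 6.52
tool_pos: [0.5184, -0.3229, 0.0854]
tool_rot: [-3.137, 0.121, 0.004]
contact_force: [-0.5, 0.5, -3.1]
opening: 0.0488
grip_force: 65.3
```

```bash
python3 held.py 205 195 345 365; python3 go.py 0.520,-0.3225,0.05,-94.2
```

```text
z med 0.1050 c [ 0.5205 -0.3232] [80. 49.] ang -4.5 tool [ 0.5186 -0.3222  0.0856] yaw -94.3 rel tool [ 0.0019  0.0008 -0.0199]
t 6.58 pos [ 0.5186 -0.3222  0.0856] yaw -94.3 open 0.0490 q6 0.97
leg 1 ang [-0.02, 0.02, -0.02]
   [0.04, 0.01, 0.89]
```

Call:
drive_tool([
  {"translation": [0,0,0.6],"angular": [0,0,0],"gripper": 0},
  {"translation": [0,0,0.6],"angular": [0,0,0],"gripper": 0},
  {"translation": [0,0,0.3],"angular": [0,0,0],"gripper": 0},
  {"translation": [0,0,0.1],"angular": [0,0,0],"gripper": 0},
  {"translation": [0,0,0],"angular": [0,0,0],"gripper": 0},
])

```text
t: 7.2
tool_pos: [0.52, -0.3227, 0.024]
tool_rot: [3.139, -0.119, 0.001]
contact_force: [-0.7, 0.1, -2.4]
opening: 0.0484
grip_force: 65.3
```

Call:
drive_tool([
  {"translation": [0,0,0.06],"angular": [0,0,0],"gripper": 0},
  {"translation": [0,0,0.06],"angular": [0,0,0],"gripper": 0},
  {"translation": [0,0,0],"angular": [0,0,0],"gripper": 0},
])

```text
t: 7.58
tool_pos: [0.5202, -0.3232, 0.0196]
tool_rot: [3.138, -0.12, 0.002]
contact_force: [0.4, -0.3, -1.1]
opening: 0.0489
grip_force: 65.5
```

Call:
drive_tool([
  {"translation": [0,0,0.02],"angular": [0,0,0],"gripper": 0},
  {"translation": [0,0,0],"angular": [0,0,0],"gripper": 0.9},
  {"translation": [0,0,0],"angular": [0,0,0],"gripper": 0.9},
  {"translation": [0,0,0],"angular": [0,0,0],"gripper": 0.9},
  {"translation": [0,0,-0.6],"angular": [0,0,0],"gripper": 0.9},
  {"translation": [0,0,-1],"angular": [0,0,0],"gripper": 0.9},
  {"translation": [0,0,-0.9],"angular": [0,0,0],"gripper": 1},
])

```text
t: 8.45
tool_pos: [0.5196, -0.3227, 0.1191]
tool_rot: [-3.139, 0.12, 0.0]
contact_force: [-0.3, -0.3, -0.9]
opening: 0.0854
grip_force: 0.0
```

```bash
python3 wm.py; python3 go.py 0.693,0.123,0.08,-14.7
```

```text
uv 4 28 ztop 6.3 c [ 0.677  -0.1316] wh [36. 11.] ang -16.5 pca c [ 0.6753 -0.1296] 169.2 EDGE
uv 466 176 ztop 13.9 c [ 0.5133 -0.4862] wh [213.  31.] ang 0.8 pca c [ 0.529  -0.4856] -179.3 
uv 266 175 ztop 39.2 c [ 0.5211 -0.3237] wh [80. 50.] ang -4.4 pca c [ 0.5477 -0.3193] 157.4 
uv 58 291 ztop 22.9 c [ 0.455  -0.1202] wh [47. 42.] ang 16.5 pca c [ 0.4552 -0.12  ] 116.1 
uv 287 341 ztop 9.4 c [ 0.351  -0.3242] wh [110. 107.] ang -77.0 pca c [ 0.3751 -0.3268] 77.6 
t 8.50 pos [ 0.5223 -0.3248  0.1254] yaw -94.4 open 0.0856 q6 0.97
leg 13 ang [0.01, -0.0, -0.77]
   [0.26, -0.88, 0.08]
   [0.35, -0.85, 0.09]
   [0.44, -0.81, 0.09]
   [0.53, -0.76, 0.09]
   [0.61, -0.69, 0.09]
   [0.68, -0.63, 0.09]
   [0.74, -0.55, 0.09]
   [0.79, -0.47, 0.09]
   [0.84, -0.38, 0.09]
   [0.88, -0.29, 0.09]
   [0.9, -0.19, 0.09]
   [0.92, -0.09, 0.09]
   [0.92, 0.01, 0.09]
```

The thick plate sits at (0.521,-0.3237), −4.4°, top about 40 mm, which is on target. Next is the medium plate.

Call:
drive_tool([
  {"translation": [0.26,-0.88,0],"angular": [0,0,-0.77],"gripper": 1},
  {"translation": [0.35,-0.85,0],"angular": [0,0,-0.77],"gripper": 1},
  {"translation": [0.44,-0.81,0],"angular": [0,0,-0.77],"gripper": 1},
  {"translation": [0.53,-0.76,0],"angular": [0,0,-0.77],"gripper": 1},
  {"translation": [0.61,-0.69,0],"angular": [0,0,-0.77],"gripper": 1},
  {"translation": [0.68,-0.63,0],"angular": [0,0,-0.77],"gripper": 1},
  {"translation": [0.74,-0.55,0],"angular": [0,0,-0.77],"gripper": 1},
  {"translation": [0.79,-0.47,0],"angular": [0,0,-0.77],"gripper": 1},
])

```text
t: 9.5
tool_pos: [0.6245, -0.0457, 0.1179]
tool_rot: [2.901, 1.205, -0.0]
contact_force: [0.1, -0.3, -0.5]
opening: 0.0851
grip_force: 0.0
```

Call:
drive_tool([
  {"translation": [0.84,-0.38,0.09],"angular": [0,0,-0.77],"gripper": 1},
  {"translation": [0.88,-0.29,0.09],"angular": [0,0,-0.77],"gripper": 1},
  {"translation": [0.9,-0.19,0.09],"angular": [0,0,-0.77],"gripper": 1},
  {"translation": [0.92,-0.09,0.3],"angular": [0,0,-0.77],"gripper": 1},
  {"translation": [0.92,0.01,0.4],"angular": [0,0,-0.77],"gripper": 1},
  {"translation": [0,0,0],"angular": [0,0,0],"gripper": 1},
])

```text
t: 10.25
tool_pos: [0.689, 0.1276, 0.0769]
tool_rot: [-2.476, -1.93, 0.004]
contact_force: [0.4, -0.1, -0.0]
opening: 0.0855
grip_force: 0.0
```

```bash
python3 wm.py; python3 go.py 0.693,0.123,0.004,-14.7
```

```text
uv 282 224 ztop 17.3 c [0.694  0.1253] wh [65. 49.] ang 75.4 pca c [0.6946 0.128 ] 75.8 
uv 120 252 ztop 15.2 c [0.5739 0.1249] wh [52. 49.] ang -79.0 pca c [0.5728 0.1344] 107.2 
uv 17 296 ztop 23.4 c [0.4803 0.1162] wh [59. 31.] ang 57.6 pca c [0.4796 0.1202] 61.7 EDGE
uv 306 344 ztop 17.6 c [0.688  0.0138] wh [56. 36.] ang 81.0 pca c [0.6893 0.0206] 80.6 
t 10.30 pos [0.6893 0.1263 0.0779] yaw -14.2 open 0.0852 q6 0.32
leg 2 ang [-0.01, 0.0, 0.03]
   [-0.03, 0.06, 0.92]
   [-0.03, 0.06, 0.92]
```

Call:
drive_tool([
  {"translation": [0,0.06,0.9],"angular": [0,0,0.03],"gripper": 0.85},
  {"translation": [0,0.06,0.6],"angular": [0,0,0.03],"gripper": 0.85},
  {"translation": [0,0,0.35],"angular": [0,0,0],"gripper": 0.75},
  {"translation": [0,0,0],"angular": [0,0,0],"gripper": 0.75},
  {"translation": [0,0,0],"angular": [0,0,0],"gripper": 0.75},
])

```text
t: 10.92
tool_pos: [0.6954, 0.1242, 0.0065]
tool_rot: [2.488, 1.917, 0.002]
contact_force: [0.6, -0.5, 0.2]
opening: 0.0638
grip_force: 0.0
```

```bash
python3 wm.py w3.png|head -3; python3 go.py 0.694,0.1245,0.003,-14.7
```

```text
uv 271 271 ztop 17.3 c [0.6943 0.1259] wh [66. 49.] ang 75.3 pca c [0.6952 0.1298] 75.2 
uv 358 285 ztop 49.3 c [0.7323 0.1255] wh [7. 5.] ang 81.0 pca c [0.7322 0.1254] 177.0 
uv 44 306 ztop 15.3 c [0.573  0.1321] wh [49. 38.] ang 10.8 pca c [0.573 0.138] -169.6 EDGE
t 10.97 pos [0.6957 0.1243 0.0069] yaw -14.8 open 0.0642 q6 0.33
leg 1 ang [0.02, -0.01, -0.01]
   [-0.01, -0.04, 0.1]
```

View pics/w3.png

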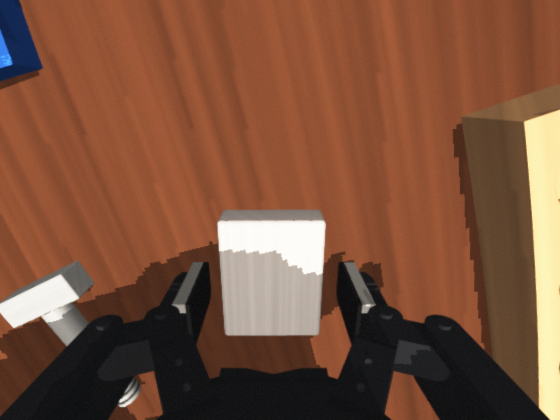

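The medium plate is centred between the fingers. I'll lower slightly and close.

Call:
drive_tool([
  {"translation": [0,0,0.1],"angular": [0,0,0],"gripper": 0.75},
  {"translation": [0,0,0],"angular": [0,0,0],"gripper": 0},
  {"translation": [0,0,0],"angular": [0,0,0],"gripper": 0},
  {"translation": [0,0,0],"angular": [0,0,0],"gripper": 0},
  {"translation": [0,0,-0.8],"angular": [0,0,0],"gripper": 0},
  {"translation": [0,0,-0.8],"angular": [0,0,0],"gripper": 0},
  {"translation": [0,0,-0.8],"angular": [0,0,0],"gripper": 0},
  {"translation": [0,0,0],"angular": [0,0,0],"gripper": 0},
])

```text
t: 11.98
tool_pos: [0.6965, 0.1244, 0.1003]
tool_rot: [2.486, 1.916, 0.008]
contact_force: [0.6, -0.1, -1.5]
opening: 0.0484
grip_force: 65.0
```

```bash
python3 held.py 195 195 350 365; python3 go.py 0.521,-0.3235,0.11,-94.4
```

```text
z med 0.1158 c [0.6963 0.1264] [66. 49.] ang 75.1 tool [0.695  0.1243 0.0977] yaw -14.8 rel tool [ 0.0024  0.0008 -0.0186]
t 12.03 pos [0.695  0.1243 0.0977] yaw -14.8 open 0.0483 q6 0.33
leg 13 ang [0.0, -0.0, 0.77]
   [-0.92, -0.1, -0.02]
   [-0.92, -0.0, -0.02]
   [-0.92, 0.09, -0.02]
   [-0.9, 0.19, -0.02]
   [-0.88, 0.29, -0.02]
   [-0.84, 0.38, -0.02]
   [-0.8, 0.47, -0.02]
   [-0.74, 0.55, -0.02]
   [-0.68, 0.63, -0.02]
   [-0.61, 0.7, -0.02]
   [-0.53, 0.76, -0.02]
   [-0.44, 0.81, -0.02]
   [-0.35, 0.85, -0.02]
```

Call:
drive_tool([
  {"translation": [-0.92,-0.1,-0.15],"angular": [0,0,0.77],"gripper": 0},
  {"translation": [-0.92,0,-0.15],"angular": [0,0,0.77],"gripper": 0},
  {"translation": [-0.92,0.09,-0.15],"angular": [0,0,0.77],"gripper": 0},
  {"translation": [-0.9,0.19,-0.15],"angular": [0,0,0.77],"gripper": 0},
  {"translation": [-0.88,0.29,0],"angular": [0,0,0.77],"gripper": 0},
  {"translation": [-0.84,0.38,0],"angular": [0,0,0.77],"gripper": 0},
  {"translation": [-0.8,0.47,0],"angular": [0,0,0.77],"gripper": 0},
  {"translation": [-0.74,0.55,0],"angular": [0,0,0.77],"gripper": 0},
])

```text
t: 13.02
tool_pos: [0.5854, -0.1516, 0.118]
tool_rot: [-3.06, -0.699, 0.006]
contact_force: [0.3, 0.7, -2.9]
opening: 0.0485
grip_force: 64.9
```

Call:
drive_tool([
  {"translation": [-0.68,0.63,0],"angular": [0,0,0.77],"gripper": 0},
  {"translation": [-0.61,0.7,0],"angular": [0,0,0.77],"gripper": 0},
  {"translation": [-0.53,0.76,0],"angular": [0,0,0.77],"gripper": 0},
  {"translation": [-0.44,0.81,0],"angular": [0,0,0.77],"gripper": 0},
  {"translation": [-0.35,0.85,0],"angular": [0,0,0.77],"gripper": 0},
  {"translation": [0,0,0],"angular": [0,0,0],"gripper": 0},
  {"translation": [0,0,0],"angular": [0,0,0],"gripper": 0},
])

```text
t: 13.9
tool_pos: [0.5199, -0.3226, 0.119]
tool_rot: [-3.136, 0.132, 0.004]
contact_force: [0.4, 0.5, -2.2]
opening: 0.0484
grip_force: 64.9
```

```bash
python3 held.py 195 195 350 365; python3 go.py 0.521,-0.3235,0.05,-94.4
```

```text
z med 0.1343 c [ 0.5213 -0.3229] [66. 49.] ang -4.8 tool [ 0.5203 -0.3224  0.1195] yaw -94.8 rel tool [ 0.001   0.0003 -0.0153]
t 13.95 pos [ 0.5203 -0.3224  0.1195] yaw -94.8 open 0.0480 q6 0.98
leg 2 ang [-0.01, 0.01, -0.02]
   [0.01, 0.01, 0.87]
   [0.01, 0.01, 0.87]
```

Call:
drive_tool([
  {"translation": [0,0,0.8],"angular": [0,0,0],"gripper": 0},
  {"translation": [0,0,0.6],"angular": [0,0,0],"gripper": 0},
  {"translation": [0,0,0.34],"angular": [0,0,0],"gripper": 0},
  {"translation": [0,0,0.05],"angular": [0,0,0],"gripper": 0},
  {"translation": [0,0,0],"angular": [0,0,0],"gripper": 0},
])

```text
t: 14.58
tool_pos: [0.5215, -0.3238, 0.0506]
tool_rot: [3.138, -0.132, 0.002]
contact_force: [-0.7, 0.8, -1.7]
opening: 0.0485
grip_force: 64.9
```

Call:
drive_tool([
  {"translation": [0,0,0.04],"angular": [0,0,0],"gripper": 0},
  {"translation": [0,0,0.04],"angular": [0,0,0],"gripper": 0},
  {"translation": [0,0,0],"angular": [0,0,0],"gripper": 0},
])

```text
t: 14.95
tool_pos: [0.5209, -0.3237, 0.0467]
tool_rot: [3.139, -0.133, 0.0]
contact_force: [0.4, -0.1, -1.6]
opening: 0.0484
grip_force: 64.9
```

Call:
drive_tool([
  {"translation": [0,0,0.04],"angular": [0,0,0],"gripper": 0},
  {"translation": [0,0,0.02],"angular": [0,0,0],"gripper": 0},
  {"translation": [0,0,0],"angular": [0,0,0],"gripper": 0},
])

```text
t: 15.32
tool_pos: [0.5208, -0.3236, 0.044]
tool_rot: [-3.139, 0.133, 0.0]
contact_force: [-0.3, -0.5, -2.0]
opening: 0.0488
grip_force: 64.9
```

```bash
python3 held.py 195 195 350 365
```

```text
z med 0.0593 c [ 0.5221 -0.3238] [66. 49.] ang -4.9 tool [ 0.5208 -0.3236  0.044 ] yaw -94.8 rel tool [ 0.0013  0.     -0.0157]
```

Call:
drive_tool([
  {"translation": [0,0,0.03],"angular": [0,0,0],"gripper": 0},
  {"translation": [0,0,0.02],"angular": [0,0,0],"gripper": 0},
  {"translation": [0,0,0],"angular": [0,0,0],"gripper": 0},
])

```text
t: 15.75
tool_pos: [0.5208, -0.3236, 0.042]
tool_rot: [-3.139, 0.133, 0.0]
contact_force: [0.0, -0.1, -2.2]
opening: 0.0484
grip_force: 64.9
```

Call:
drive_tool([
  {"translation": [0,0,0.02],"angular": [0,0,0],"gripper": 0},
  {"translation": [0,0,0.02],"angular": [0,0,0],"gripper": 0},
  {"translation": [0,0,0],"angular": [0,0,0],"gripper": 0},
])

```text
t: 16.12
tool_pos: [0.5209, -0.3237, 0.0418]
tool_rot: [-3.139, 0.133, 0.001]
contact_force: [-3.9, 2.7, 6.5]
opening: 0.0484
grip_force: 65.9
```

Contact is made. I'll release and retreat.

Call:
drive_tool([
  {"translation": [0,0,-0.02],"angular": [0,0,0],"gripper": 0},
  {"translation": [0,0,0],"angular": [0,0,0],"gripper": 0.9},
  {"translation": [0,0,0],"angular": [0,0,0],"gripper": 0.9},
  {"translation": [0,0,0],"angular": [0,0,0],"gripper": 0.9},
  {"translation": [0,0,-0.6],"angular": [0,0,0],"gripper": 0.9},
  {"translation": [0,0,-1],"angular": [0,0,0],"gripper": 0.9},
  {"translation": [0,0,-0.6],"angular": [0,0,0],"gripper": 0.9},
  {"translation": [0,0,0],"angular": [0,0,0],"gripper": 0.9},
])

```text
t: 17.12
tool_pos: [0.5224, -0.3248, 0.1321]
tool_rot: [3.136, -0.133, 0.007]
contact_force: [0.4, -0.4, 0.0]
opening: 0.0767
grip_force: 0.0
```

```bash
python3 wm.py w4.png; python3 go.py 0.4555,-0.120,0.085,-72
```

```text
uv 9 32 ztop 6.4 c [ 0.6812 -0.1286] wh [47. 20.] ang -16.9 pca c [ 0.6805 -0.1262] 168.6 EDGE
uv 454 176 ztop 13.9 c [ 0.5135 -0.4864] wh [213.  31.] ang 0.8 pca c [ 0.5283 -0.4857] -179.3 
uv 263 178 ztop 57.2 c [ 0.5215 -0.3243] wh [65. 50.] ang -4.8 pca c [ 0.5479 -0.3193] 153.7 
uv 66 289 ztop 22.8 c [ 0.4551 -0.1202] wh [47. 42.] ang 16.5 pca c [ 0.455  -0.1199] 127.0 
uv 286 339 ztop 9.4 c [ 0.3465 -0.3255] wh [115. 111.] ang 12.2 pca c [ 0.3716 -0.3274] 71.4 
t 17.18 pos [ 0.5213 -0.324   0.1299] yaw -94.9 open 0.0766 q6 0.98
leg 6 ang [0.0, -0.0, -0.48]
   [-0.35, -0.82, 0.19]
   [-0.29, -0.85, 0.19]
   [-0.23, -0.86, 0.19]
   [-0.17, -0.88, 0.19]
   [-0.11, -0.89, 0.19]
   [-0.06, -0.89, 0.19]
```

View pics/w4.png

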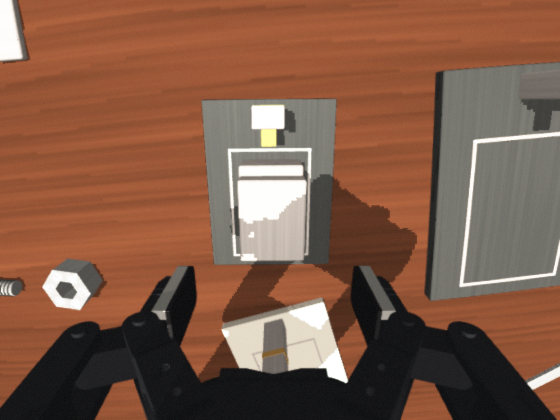

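The stack is good: its top is at about 58 mm with the pointer, and it is square inside the outline (230–310, 150–258). Next is the nut at (70,284).

Call:
drive_tool([
  {"translation": [-0.35,-0.82,0],"angular": [0,0,-0.45],"gripper": 0.75},
  {"translation": [-0.29,-0.85,0.1],"angular": [0,0,-0.45],"gripper": 0.75},
  {"translation": [-0.23,-0.86,0.1],"angular": [0,0,-0.45],"gripper": 0.75},
  {"translation": [-0.17,-0.88,0.25],"angular": [0,0,-0.45],"gripper": 0.75},
  {"translation": [-0.11,-0.89,0.3],"angular": [0,0,-0.45],"gripper": 0.75},
  {"translation": [-0.06,-0.89,0.4],"angular": [0,0,-0.45],"gripper": 0.75},
  {"translation": [0,0,0.5],"angular": [0,0,0],"gripper": 0.75},
  {"translation": [0,0,0],"angular": [0,0,0],"gripper": 0.75},
])

```text
t: 18.18
tool_pos: [0.4545, -0.1173, 0.0599]
tool_rot: [-3.104, -0.458, 0.009]
contact_force: [0.3, -0.0, 0.4]
opening: 0.064
grip_force: 0.0
```

```bash
python3 wm.py w5.png; python3 go.py 0.4553,-0.1203,0.005,-73
```

```text
uv 100 177 ztop 14.1 c [ 0.4574 -0.0097] wh [87. 44.] ang 83.2 pca c [ 0.4594 -0.0017] 83.3 
uv 530 238 ztop 12.9 c [ 0.5035 -0.2996] wh [42. 10.] ang -4.5 pca c [ 0.5007 -0.2891] -158.8 EDGE
uv 276 234 ztop 23.3 c [ 0.4558 -0.1197] wh [47. 41.] ang 17.1 pca c [ 0.4578 -0.1182] -155.5 
uv 517 363 ztop 9.8 c [ 0.4009 -0.3511] wh [70. 33.] ang 61.4 pca c [ 0.3976 -0.3489] 69.5 
uv 413 403 ztop 9.7 c [ 0.3426 -0.2865] wh [53. 39.] ang 13.8 pca c [ 0.3334 -0.281 ] -144.2 EDGE
t 18.23 pos [ 0.4557 -0.1181  0.0614] yaw -73.2 open 0.0645 q6 0.87
leg 2 ang [-0.01, 0.01, -0.02]
   [-0.01, 0.03, 0.7]
   [-0.01, 0.03, 0.7]
```

View pics/w5.png

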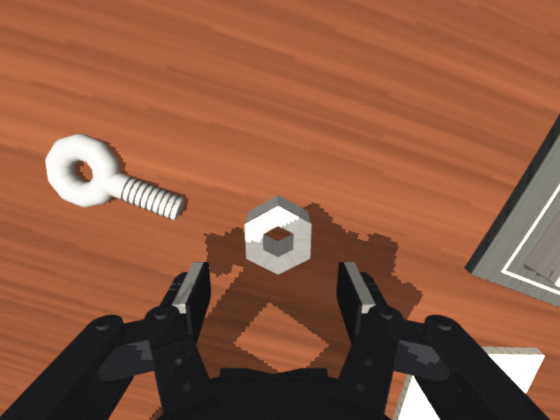

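The nut at (278,235) has its flats square to the closing line, and the eyebolt is clear of the fingers.

Call:
drive_tool([
  {"translation": [0,0.03,0.7],"angular": [0,0,0],"gripper": 0.75},
  {"translation": [0,0.02,0.6],"angular": [0,0,0],"gripper": 0.75},
  {"translation": [0,0,0.05],"angular": [0,0,0],"gripper": 0},
  {"translation": [0,0,0],"angular": [0,0,0],"gripper": 0},
  {"translation": [0,0,0],"angular": [0,0,0],"gripper": 0},
  {"translation": [0,0,0],"angular": [0,0,0],"gripper": 0},
  {"translation": [0,0,-0.9],"angular": [0,0,0],"gripper": 0},
  {"translation": [0,0,-0.9],"angular": [0,0,0],"gripper": 0},
])

```text
t: 19.23
tool_pos: [0.4572, -0.1204, 0.0819]
tool_rot: [-3.108, -0.458, 0.001]
contact_force: [1.0, -0.2, -1.7]
opening: 0.0393
grip_force: 63.0
```

```bash
python3 held.py 195 195 350 365; python3 go.py 0.584,0.334,0.08,-73
```

```text
z med 0.0961 c [ 0.4565 -0.1206] [48. 40.] ang 16.6 tool [ 0.4609 -0.1219  0.0878] yaw -73.2 rel tool [-0.0038 -0.0024 -0.0088]
t 19.27 pos [ 0.4609 -0.1219  0.0878] yaw -73.2 open 0.0393 q6 0.86
leg 12 ang [0.0, -0.0, -0.0]
   [0.52, -0.84, 0.02]
   [0.52, -0.84, 0.02]
   [0.52, -0.84, 0.02]
   [0.52, -0.84, 0.02]
   [0.52, -0.84, 0.02]
   [0.52, -0.84, 0.02]
   [0.52, -0.84, 0.02]
   [0.52, -0.84, 0.02]
   [0.52, -0.84, 0.02]
   [0.52, -0.84, 0.02]
   [0.52, -0.84, 0.02]
   [0.52, -0.84, 0.02]
```

Call:
drive_tool([
  {"translation": [0.52,-0.84,0],"angular": [0,0,0],"gripper": 0},
  {"translation": [0.52,-0.84,0],"angular": [0,0,0],"gripper": 0},
  {"translation": [0.52,-0.84,0],"angular": [0,0,0],"gripper": 0},
  {"translation": [0.52,-0.84,0],"angular": [0,0,0],"gripper": 0},
  {"translation": [0.52,-0.84,0],"angular": [0,0,0],"gripper": 0},
  {"translation": [0.52,-0.84,0],"angular": [0,0,0],"gripper": 0},
  {"translation": [0.52,-0.84,0],"angular": [0,0,0],"gripper": 0},
  {"translation": [0.52,-0.84,0],"angular": [0,0,0],"gripper": 0},
])

```text
t: 20.27
tool_pos: [0.5398, 0.186, 0.081]
tool_rot: [3.108, 0.458, 0.0]
contact_force: [0.5, 0.6, -1.9]
opening: 0.0394
grip_force: 63.1
```

Call:
drive_tool([
  {"translation": [0.52,-0.84,0],"angular": [0,0,0],"gripper": 0},
  {"translation": [0.52,-0.84,0],"angular": [0,0,0],"gripper": 0},
  {"translation": [0.52,-0.84,0],"angular": [0,0,0],"gripper": 0},
  {"translation": [0.52,-0.84,0],"angular": [0,0,0],"gripper": 0},
  {"translation": [0,0,0],"angular": [0,0,0],"gripper": 0},
  {"translation": [0,0,0],"angular": [0,0,0],"gripper": 0},
])

```text
t: 21.02
tool_pos: [0.5801, 0.337, 0.0806]
tool_rot: [3.107, 0.458, -0.002]
contact_force: [0.1, -0.0, -1.8]
opening: 0.0396
grip_force: 63.1
```

```bash
python3 held.py 195 195 350 365; python3 go.py 0.584,0.334,0.014,-73
python3 - <<'E'
from h import *
im=ctrl.get_image("wrist"); save(im,"w6.png"); P=cloud(im); hsv=cv2.cvtColor(im["color"],cv2.COLOR_RGB2HSV)
b=(hsv[...,0]>95)&(hsv[...,0]<130)&(hsv[...,1]>120); z=P[...,2]
print("floor",np.median(z[b&(z<.009)]),"rim",np.median(z[b&(z>.014)]))
E
```

```text
z med 0.0948 c [0.5794 0.3371] [49. 40.] ang 17.8 tool [0.5801 0.3366 0.0807] yaw -73.3 rel tool [-0.0005 -0.0007 -0.0145]
t 21.07 pos [0.5801 0.3366 0.0807] yaw -73.3 open 0.0394 q6 1.69
leg 2 ang [0.0, 0.0, -0.02]
   [0.04, 0.04, 0.83]
   [0.04, 0.04, 0.83]
floor 0.0033646057332397485 rim 0.01724899033105884
```

View pics/w6.png

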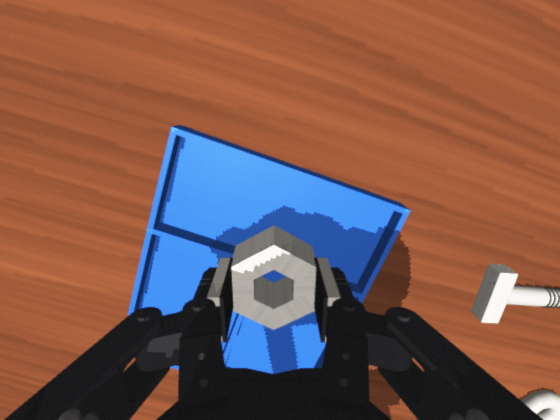

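Call:
drive_tool([
  {"translation": [0.04,0,0.7],"angular": [0,0,0],"gripper": 0},
  {"translation": [0.04,0,0.6],"angular": [0,0,0],"gripper": 0},
  {"translation": [0,0,0.25],"angular": [0,0,0],"gripper": 0},
  {"translation": [0,0,0.05],"angular": [0,0,0],"gripper": 0},
  {"translation": [0,0,0],"angular": [0,0,0],"gripper": 0},
])

```text
t: 21.75
tool_pos: [0.5841, 0.3385, 0.018]
tool_rot: [-3.108, -0.457, -0.002]
contact_force: [-0.5, -0.4, -2.1]
opening: 0.0395
grip_force: 63.0
```

```bash
python3 held.py 195 195 350 365
python3 - <<'E'
from h import *
im=ctrl.get_image("top"); P=cloud(im); hsv=cv2.cvtColor(im["color"],cv2.COLOR_RGB2HSV); z=P[...,2]
b=(hsv[...,0]>95)&(hsv[...,0]<130)&(hsv[...,1]>120)&(P[...,0]<.7)&(P[...,0]>.4)&(P[...,1]>.2)&(z>.012)
p=P[b][:,:2].astype(np.float32)*1000; print(cv2.minAreaRect(p))
E
```

```text
z med 0.0321 c [0.5837 0.3386] [49. 40.] ang 17.7 tool [0.5843 0.3386 0.0184] yaw -73.2 rel tool [-0.0006 -0.0002 -0.0142]
((526.7020874023438, 301.1130676269531), (172.36013793945312, 201.25987243652344), 87.24764251708984)
```

Run:
```python
from h import *
for n in("top","scene"):
    im=ctrl.get_image(n); P=cloud(im); hsv=cv2.cvtColor(im["color"],cv2.COLOR_RGB2HSV); z=P[...,2]
    b=(hsv[...,0]>95)&(hsv[...,0]<130)&(hsv[...,1]>120)&(P[...,0]<.7)&(P[...,0]>.4)&(P[...,1]>.2)&(P[...,1]<.5)&(z>.015)&(z<.022)
    p=P[b][:,:2]*1000; print(n,cv2.minAreaRect(p.astype(np.float32)),np.percentile(p,[1,99],axis=0).round())
```

```text
top ((525.0416259765625, 319.3078308105469), (136.0619354248047, 196.23779296875), 87.31401824951172) [[426. 249.]
 [621. 382.]]
scene ((526.6018676757812, 337.85870361328125), (175.97470092773438, 203.67608642578125), 87.29022216796875) [[426. 248.]
 [627. 426.]]
```

The tray centre is confirmed at (0.5255,0.338). I'll lower the nut to the floor.

Call:
drive_tool([
  {"translation": [0,0,0.04],"angular": [0,0,0],"gripper": 0},
  {"translation": [0,0,0.04],"angular": [0,0,0],"gripper": 0},
  {"translation": [0,0,0],"angular": [0,0,0],"gripper": 0},
])

```text
t: 22.32
tool_pos: [0.5834, 0.3382, 0.0138]
tool_rot: [3.108, 0.458, -0.001]
contact_force: [-0.0, 0.4, -2.7]
opening: 0.0392
grip_force: 63.0
```

Call:
drive_tool([
  {"translation": [0,0,0.03],"angular": [0,0,0],"gripper": 0},
  {"translation": [0,0,0],"angular": [0,0,0],"gripper": 0},
])

```text
t: 22.58
tool_pos: [0.5837, 0.3383, 0.0132]
tool_rot: [-3.108, -0.458, -0.0]
contact_force: [-0.8, -0.6, -0.5]
opening: 0.0395
grip_force: 63.2
```

Contact is made. I'll release, lift, and head for the strap.

Call:
drive_tool([
  {"translation": [0,0,0],"angular": [0,0,0],"gripper": 0.65},
  {"translation": [0,0,0],"angular": [0,0,0],"gripper": 0.65},
  {"translation": [0,0,0],"angular": [0,0,0],"gripper": 0.65},
  {"translation": [0,0,-0.6],"angular": [0,0,0],"gripper": 0.65},
  {"translation": [0,0,-1],"angular": [0,0,0],"gripper": 0.65},
  {"translation": [0,0,-0.6],"angular": [0,0,0],"gripper": 0.65},
  {"translation": [0,0,0],"angular": [0,0,0],"gripper": 0.65},
])

```text
t: 23.45
tool_pos: [0.586, 0.3394, 0.106]
tool_rot: [-3.106, -0.457, -0.012]
contact_force: [0.3, 0.4, 0.1]
opening: 0.0553
grip_force: 0.0
```

```bash
python3 wm.py; python3 go.py 0.685,-0.0045,0.06,-9.2
```

```text
uv 273 220 ztop 27.3 c [0.5826 0.3378] wh [47. 41.] ang 17.8 pca c [0.5839 0.339 ] -141.4 
uv 502 287 ztop 15.4 c [0.5772 0.1073] wh [92. 49.] ang -79.4 pca c [0.5768 0.1208] 99.9 EDGE
uv 537 395 ztop 15.2 c [ 0.4638 -0.0014] wh [79. 22.] ang 64.3 pca c [0.4669 0.0048] 67.8 EDGE
t 23.50 pos [0.5847 0.3388 0.1034] yaw -73.2 open 0.0553 q6 1.69
leg 10 ang [0.0, -0.0, -0.8]
   [-0.01, 0.89, 0.11]
   [-0.11, 0.89, 0.11]
   [-0.21, 0.87, 0.11]
   [-0.3, 0.84, 0.11]
   [-0.39, 0.8, 0.11]
   [-0.48, 0.75, 0.11]
   [-0.56, 0.7, 0.11]
   [-0.64, 0.63, 0.11]
   [-0.7, 0.55, 0.11]
   [-0.76, 0.47, 0.11]
```

Call:
drive_tool([
  {"translation": [-0.01,0.89,0],"angular": [0,0,-0.8],"gripper": 0.65},
  {"translation": [-0.11,0.89,0],"angular": [0,0,-0.8],"gripper": 0.65},
  {"translation": [-0.21,0.87,0],"angular": [0,0,-0.8],"gripper": 0.65},
  {"translation": [-0.3,0.84,0],"angular": [0,0,-0.8],"gripper": 0.65},
  {"translation": [-0.39,0.8,0],"angular": [0,0,-0.8],"gripper": 0.65},
  {"translation": [-0.48,0.75,0.1],"angular": [0,0,-0.8],"gripper": 0.65},
  {"translation": [-0.56,0.7,0.1],"angular": [0,0,-0.8],"gripper": 0.65},
  {"translation": [-0.64,0.63,0.2],"angular": [0,0,-0.8],"gripper": 0.65},
])

```text
t: 24.5
tool_pos: [0.6627, 0.0626, 0.0833]
tool_rot: [-2.601, -1.76, 0.003]
contact_force: [0.2, -1.0, -0.3]
opening: 0.0555
grip_force: 0.0
```

Call:
drive_tool([
  {"translation": [-0.7,0.55,0.3],"angular": [0,0,-0.8],"gripper": 0.65},
  {"translation": [-0.76,0.47,0.4],"angular": [0,0,-0.8],"gripper": 0.65},
  {"translation": [0,0,0],"angular": [0,0,0],"gripper": 0.65},
  {"translation": [0,0,0],"angular": [0,0,0],"gripper": 0.65},
])

```text
t: 25.0
tool_pos: [0.6823, -0.0044, 0.0558]
tool_rot: [-2.393, -2.033, 0.002]
contact_force: [-0.7, 0.4, 0.2]
opening: 0.0558
grip_force: 0.0
```

```bash
python3 wm.py; python3 go.py 0.6855,-0.0045,0.003,-9.2
```

```text
uv 54 67 ztop 14.8 c [0.5711 0.1066] wh [91. 47.] ang 89.0 pca c [0.5771 0.1171] 100.9 EDGE
uv 278 231 ztop 17.3 c [ 0.6849 -0.0042] wh [91. 36.] ang 80.5 pca c [6.855e-01 1.000e-04] 80.6 
uv 302 346 ztop 7.5 c [ 0.6872 -0.1058] wh [51. 49.] ang 86.5 pca c [ 0.6881 -0.1016] 174.5 
t 25.05 pos [ 0.6826 -0.004   0.0564] yaw -9.3 open 0.0554 q6 0.05
leg 2 ang [-0.0, -0.0, -0.0]
   [-0.0, 0.04, 0.67]
   [-0.0, 0.04, 0.67]
```

Call:
drive_tool([
  {"translation": [0,0.04,0.66],"angular": [0,0,0],"gripper": 0.65},
  {"translation": [0,0.03,0.6],"angular": [0,0,0],"gripper": 0.65},
  {"translation": [0,0,0.05],"angular": [0,0,0],"gripper": 0},
  {"translation": [0,0,0],"angular": [0,0,0],"gripper": 0},
  {"translation": [0,0,0],"angular": [0,0,0],"gripper": 0},
  {"translation": [0,0,0],"angular": [0,0,0],"gripper": 0},
  {"translation": [0,0,-0.9],"angular": [0,0,0],"gripper": 0},
  {"translation": [0,0,-0.9],"angular": [0,0,0],"gripper": 0},
])

```text
t: 26.05
tool_pos: [0.6854, -0.0053, 0.0769]
tool_rot: [-2.393, -2.034, 0.001]
contact_force: [0.5, -0.2, -3.1]
opening: 0.0344
grip_force: 63.6
```

```bash
python3 held.py 195 170 350 365; python3 go.py 0.491,0.380,0.08,-92.7
```

```text
z med 0.0920 c [ 0.685  -0.0042] [91. 36.] ang 80.6 tool [ 0.6893 -0.0057  0.084 ] yaw -9.2 rel tool [ 0.0008 -0.0044 -0.0085]
t 26.10 pos [ 0.6893 -0.0057  0.084 ] yaw -9.2 open 0.0344 q6 0.05
leg 11 ang [0.0, -0.0, 0.95]
   [0.79, -0.59, 0.0]
   [0.71, -0.69, 0.0]
   [0.61, -0.77, 0.0]
   [0.5, -0.85, 0.0]
   [0.39, -0.91, 0.0]
   [0.26, -0.95, 0.0]
   [0.14, -0.98, 0.0]
   [0.01, -0.99, 0.0]
   [-0.12, -0.98, 0.0]
   [-0.25, -0.95, 0.0]
   [-0.38, -0.91, 0.0]
```

Call:
drive_tool([
  {"translation": [0.79,-0.59,0],"angular": [0,0,0.95],"gripper": 0},
  {"translation": [0.71,-0.69,0],"angular": [0,0,0.95],"gripper": 0},
  {"translation": [0.61,-0.77,0],"angular": [0,0,0.95],"gripper": 0},
  {"translation": [0.5,-0.85,0],"angular": [0,0,0.95],"gripper": 0},
  {"translation": [0.39,-0.91,0],"angular": [0,0,0.95],"gripper": 0},
  {"translation": [0.26,-0.95,0],"angular": [0,0,0.95],"gripper": 0},
  {"translation": [0.14,-0.98,0],"angular": [0,0,0.95],"gripper": 0},
  {"translation": [0.01,-0.99,0],"angular": [0,0,0.95],"gripper": 0},
])

```text
t: 27.1
tool_pos: [0.5404, 0.2766, 0.0762]
tool_rot: [-3.095, -0.537, -0.0]
contact_force: [0.1, -0.1, -3.3]
opening: 0.0344
grip_force: 63.7
```

Call:
drive_tool([
  {"translation": [-0.12,-0.98,0],"angular": [0,0,0.95],"gripper": 0},
  {"translation": [-0.25,-0.95,0],"angular": [0,0,0.95],"gripper": 0},
  {"translation": [-0.38,-0.91,0],"angular": [0,0,0.95],"gripper": 0},
  {"translation": [0,0,0],"angular": [0,0,0],"gripper": 0},
  {"translation": [0,0,0],"angular": [0,0,0],"gripper": 0},
])

```text
t: 27.72
tool_pos: [0.4872, 0.3804, 0.0762]
tool_rot: [3.14, -0.076, 0.0]
contact_force: [0.8, 0.6, -3.3]
opening: 0.0342
grip_force: 63.7
```

```bash
python3 held.py 195 170 350 365; python3 go.py 0.490,0.380,0.025,-92.7
```

```text
z med 0.0912 c [0.4873 0.3804] [90. 36.] ang -2.9 tool [0.4875 0.3801 0.0762] yaw -92.8 rel tool [-0.0002 -0.0003 -0.0155]
t 27.77 pos [0.4875 0.3801 0.0762] yaw -92.8 open 0.0341 q6 2.16
leg 2 ang [0.0, -0.0, -0.01]
   [0.03, -0.0, 0.64]
   [0.03, -0.0, 0.64]
```

Call:
drive_tool([
  {"translation": [0.03,0,0.7],"angular": [0,0,0],"gripper": 0},
  {"translation": [0.03,0,0.6],"angular": [0,0,0],"gripper": 0},
  {"translation": [0,0,0.3],"angular": [0,0,0],"gripper": 0},
  {"translation": [0,0,0.06],"angular": [0,0,0],"gripper": 0},
  {"translation": [0,0,0],"angular": [0,0,0],"gripper": 0},
  {"translation": [0,0,0],"angular": [0,0,0],"gripper": 0},
])

```text
t: 28.52
tool_pos: [0.4905, 0.3811, 0.0114]
tool_rot: [-3.139, 0.078, -0.003]
contact_force: [-0.4, -0.2, -3.7]
opening: 0.0343
grip_force: 63.6
```

Call:
drive_tool([
  {"translation": [0,0,0.04],"angular": [0,0,0],"gripper": 0},
  {"translation": [0,0,0.03],"angular": [0,0,0],"gripper": 0},
  {"translation": [0,0,0],"angular": [0,0,0],"gripper": 0},
])

```text
t: 28.9
tool_pos: [0.4895, 0.3806, 0.0072]
tool_rot: [3.14, -0.078, -0.0]
contact_force: [0.1, 0.5, -3.3]
opening: 0.0348
grip_force: 63.6
```

Call:
drive_tool([
  {"translation": [0,0,0.03],"angular": [0,0,0],"gripper": 0},
  {"translation": [0,0,0],"angular": [0,0,0],"gripper": 0},
])

```text
t: 29.15
tool_pos: [0.4897, 0.3808, 0.0062]
tool_rot: [-3.141, 0.078, -0.0]
contact_force: [0.7, -0.8, -2.3]
opening: 0.0349
grip_force: 63.7
```

Call:
drive_tool([
  {"translation": [0,0,0.01],"angular": [0,0,0],"gripper": 0.5},
  {"translation": [0,0,0],"angular": [0,0,0],"gripper": 0.5},
  {"translation": [0,0,0],"angular": [0,0,0],"gripper": 0.5},
  {"translation": [0,0,-0.4],"angular": [0,0,0],"gripper": 0.5},
  {"translation": [0,0,-0.8],"angular": [0,0,0],"gripper": 0.5},
  {"translation": [0,0,-1],"angular": [0,0,0],"gripper": 0.5},
  {"translation": [0,0,0],"angular": [0,0,0],"gripper": 0.5},
])

```text
t: 30.02
tool_pos: [0.4927, 0.3826, 0.0999]
tool_rot: [-3.135, 0.078, -0.013]
contact_force: [-0.6, 0.4, 0.1]
opening: 0.0429
grip_force: 0.0
```

```bash
python3 wm.py;  python3 go.py 0.5730,0.118,0.06,9.5;  python3 go.py 0.5730,0.118,0.06,-170.5
```

```text
uv 334 89 ztop 27.2 c [0.5816 0.3377] wh [47. 41.] ang 16.5 pca c [0.5822 0.3378] 104.5 
uv 276 216 ztop 21.2 c [0.4898 0.3803] wh [90. 36.] ang -2.9 pca c [0.4931 0.3803] 176.8 
t 30.07 pos [0.4912 0.3817 0.0972] yaw -92.8 open 0.0427 q6 2.16
leg 13 ang [0.0, -0.0, -0.98]
   [0.18, 0.5, 0.07]
   [0.11, 0.52, 0.07]
   [0.04, 0.53, 0.07]
   [-0.03, 0.53, 0.07]
   [-0.1, 0.52, 0.07]
   [-0.17, 0.5, 0.07]
   [-0.24, 0.47, 0.07]
   [-0.3, 0.44, 0.07]
   [-0.36, 0.39, 0.07]
   [-0.41, 0.34, 0.07]
   [-0.45, 0.28, 0.07]
   [-0.49, 0.21, 0.07]
   [-0.51, 0.15, 0.07]
t 30.07 pos [0.4912 0.3817 0.0972] yaw -92.8 open 0.0427 q6 2.16
leg 10 ang [-0.0, -0.0, 0.97]
   [0.24, 0.65, 0.09]
   [0.32, 0.61, 0.09]
   [0.4, 0.56, 0.09]
   [0.47, 0.5, 0.09]
   [0.54, 0.43, 0.09]
   [0.59, 0.36, 0.09]
   [0.63, 0.27, 0.09]
   [0.66, 0.19, 0.09]
   [0.68, 0.09, 0.09]
   [0.69, 0.0, 0.09]
```

Call:
drive_tool([
  {"translation": [0.18,0.5,0],"angular": [0,0,-0.98],"gripper": 0.5},
  {"translation": [0.11,0.52,0],"angular": [0,0,-0.98],"gripper": 0.5},
  {"translation": [0.04,0.53,0],"angular": [0,0,-0.98],"gripper": 0.5},
  {"translation": [-0.03,0.53,0],"angular": [0,0,-0.98],"gripper": 0.5},
  {"translation": [-0.1,0.52,0],"angular": [0,0,-0.98],"gripper": 0.5},
  {"translation": [-0.17,0.5,0],"angular": [0,0,-0.98],"gripper": 0.5},
  {"translation": [-0.24,0.47,0],"angular": [0,0,-0.98],"gripper": 0.5},
  {"translation": [-0.3,0.44,0],"angular": [0,0,-0.98],"gripper": 0.5},
])

```text
t: 31.08
tool_pos: [0.5393, 0.2177, 0.0923]
tool_rot: [-2.718, -1.574, 0.004]
contact_force: [-0.0, 0.4, -0.1]
opening: 0.0427
grip_force: 0.0
```

Call:
drive_tool([
  {"translation": [-0.36,0.39,0],"angular": [0,0,-0.98],"gripper": 0.5},
  {"translation": [-0.41,0.34,0.1],"angular": [0,0,-0.98],"gripper": 0.5},
  {"translation": [-0.45,0.28,0.2],"angular": [0,0,-0.98],"gripper": 0.5},
  {"translation": [-0.49,0.21,0.3],"angular": [0,0,-0.98],"gripper": 0.5},
  {"translation": [-0.51,0.15,0.4],"angular": [0,0,-0.98],"gripper": 0.5},
  {"translation": [0,0,0],"angular": [0,0,0],"gripper": 0.5},
  {"translation": [0,0,0],"angular": [0,0,0],"gripper": 0.5},
])

```text
t: 31.95
tool_pos: [0.5712, 0.1174, 0.0533]
tool_rot: [-2.04, -2.388, 0.001]
contact_force: [-0.2, -0.2, -0.0]
opening: 0.0427
grip_force: 0.0
```

```bash
python3 wm.py w7.png;  python3 go.py 0.5730,0.118,0.004,9.5
```

```text
uv 112 206 ztop 23.3 c [0.4689 0.1225] wh [56. 55.] ang 80.7 pca c [0.4713 0.1265] 49.2 
uv 279 215 ztop 14.9 c [0.5732 0.1242] wh [55. 48.] ang -79.7 pca c [0.5714 0.1343] 100.2 
uv 282 304 ztop 14.7 c [0.584  0.0712] wh [20. 14.] ang -77.9 pca c [0.5844 0.0707] 97.0 
uv 93 327 ztop 14.7 c [0.449  0.0245] wh [41. 16.] ang 50.5 pca c [0.4512 0.0261] 47.9 
t 32.00 pos [0.5715 0.1177 0.0539] yaw 9.0 open 0.0427 q6 -0.08
leg 2 ang [0.0, -0.0, -0.03]
   [0.0, 0.02, 0.62]
   [0.0, 0.02, 0.62]
```

View pics/w7.png

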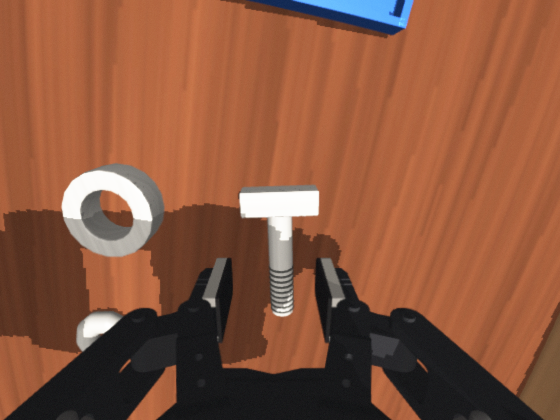

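The T-bolt head is at (280,203) and its shank is centred between the fingers, with the collar clear. I'll descend and grip.

Call:
drive_tool([
  {"translation": [0,0.05,0.65],"angular": [0,0,-0.05],"gripper": 0.5},
  {"translation": [0,0.03,0.55],"angular": [0,0,-0.05],"gripper": 0.5},
  {"translation": [0,0,0.05],"angular": [0,0,0],"gripper": 0},
  {"translation": [0,0,0],"angular": [0,0,0],"gripper": 0},
  {"translation": [0,0,0],"angular": [0,0,0],"gripper": 0},
  {"translation": [0,0,0],"angular": [0,0,0],"gripper": 0},
  {"translation": [0,0,0],"angular": [0,0,0],"gripper": 0},
])

```text
t: 32.88
tool_pos: [0.575, 0.1176, 0.0041]
tool_rot: [2.022, 2.404, 0.001]
contact_force: [-0.5, -0.9, -1.7]
opening: 0.0138
grip_force: 58.6
```

Call:
drive_tool([
  {"translation": [0,0,-0.8],"angular": [0,0,0],"gripper": 0},
  {"translation": [0,0,-0.9],"angular": [0,0,0],"gripper": 0},
  {"translation": [0,0,0],"angular": [0,0,0],"gripper": 0},
  {"translation": [0,0,0],"angular": [0,0,0],"gripper": 0},
])

```text
t: 33.38
tool_pos: [0.5741, 0.1175, 0.0707]
tool_rot: [-2.022, -2.403, 0.001]
contact_force: [0.2, -0.4, -1.9]
opening: 0.0135
grip_force: 58.8
```

```bash
python3 held.py 195 150 350 345; python3 go.py 0.500,0.298,0.075,-92.7
python3 - <<'E'
from h import *
save(ctrl.get_image("wrist"),"w8.png")
E
```

```text
z med 0.0818 c [0.5721 0.1241] [56. 48.] ang -80.7 tool [0.5735 0.1175 0.0699] yaw 9.9 rel tool [ 0.0067 -0.0003 -0.0124]
t 33.42 pos [0.5735 0.1175 0.0699] yaw 9.9 open 0.0133 q6 -0.10
leg 13 ang [-0.0, 0.0, 0.99]
   [0.37, -0.08, -0.01]
   [0.35, -0.13, -0.01]
   [0.33, -0.18, -0.01]
   [0.3, -0.22, -0.01]
   [0.27, -0.26, -0.01]
   [0.23, -0.29, -0.01]
   [0.19, -0.32, -0.01]
   [0.14, -0.35, -0.01]
   [0.09, -0.36, -0.01]
   [0.04, -0.37, -0.01]
   [-0.01, -0.37, -0.01]
   [-0.06, -0.37, -0.01]
   [-0.11, -0.36, -0.01]
```

View pics/w8.png

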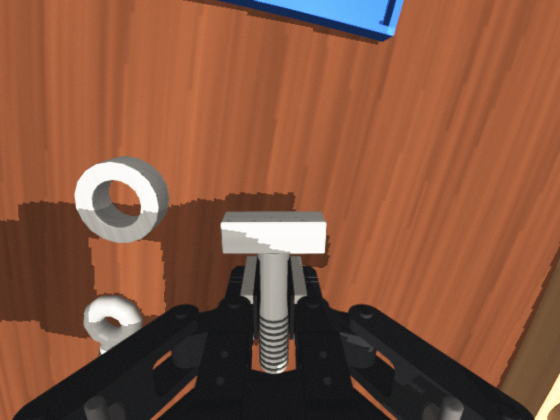

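The T-bolt is held level with its head along tool +x. I'll carry it to the −y long bay.

Call:
drive_tool([
  {"translation": [0.37,-0.08,0],"angular": [0,0,0.99],"gripper": 0},
  {"translation": [0.35,-0.13,0],"angular": [0,0,0.99],"gripper": 0},
  {"translation": [0.33,-0.18,0],"angular": [0,0,0.99],"gripper": 0},
  {"translation": [0.3,-0.22,0],"angular": [0,0,0.99],"gripper": 0},
  {"translation": [0.27,-0.26,0],"angular": [0,0,0.99],"gripper": 0},
  {"translation": [0.23,-0.29,0],"angular": [0,0,0.99],"gripper": 0},
  {"translation": [0.19,-0.32,0],"angular": [0,0,0.99],"gripper": 0},
  {"translation": [0.14,-0.35,0],"angular": [0,0,0.99],"gripper": 0},
])

```text
t: 34.48
tool_pos: [0.5282, 0.2286, 0.0697]
tool_rot: [-2.986, -0.977, 0.005]
contact_force: [-0.2, 0.2, -2.2]
opening: 0.0134
grip_force: 58.9
```

Call:
drive_tool([
  {"translation": [0.09,-0.36,0],"angular": [0,0,0.99],"gripper": 0},
  {"translation": [0.04,-0.37,0],"angular": [0,0,0.99],"gripper": 0},
  {"translation": [-0.01,-0.37,0],"angular": [0,0,0.99],"gripper": 0},
  {"translation": [-0.06,-0.37,0],"angular": [0,0,0.99],"gripper": 0},
  {"translation": [-0.11,-0.36,0],"angular": [0,0,0.99],"gripper": 0},
  {"translation": [0,0,0],"angular": [0,0,0],"gripper": 0},
  {"translation": [0,0,0],"angular": [0,0,0],"gripper": 0},
])

```text
t: 35.35
tool_pos: [0.501, 0.2969, 0.0707]
tool_rot: [3.139, -0.082, -0.002]
contact_force: [-0.2, -0.3, -1.5]
opening: 0.0133
grip_force: 58.9
```

```bash
python3 go.py 0.4985,0.298,0.012,-92.7
```

```text
t 35.35 pos [0.501  0.2969 0.0707] yaw -93.0 open 0.0133 q6 2.03
leg 2 ang [0.0, 0.01, -0.02]
   [-0.03, -0.01, 0.73]
   [-0.03, -0.01, 0.73]
```

Call:
drive_tool([
  {"translation": [-0.03,0,0.7],"angular": [0,0,0],"gripper": 0},
  {"translation": [-0.03,0,0.5],"angular": [0,0,0],"gripper": 0},
  {"translation": [0,0,0.22],"angular": [0,0,0],"gripper": 0},
  {"translation": [0,0,0.05],"angular": [0,0,0],"gripper": 0},
  {"translation": [0,0,0],"angular": [0,0,0],"gripper": 0},
  {"translation": [0,0,0],"angular": [0,0,0],"gripper": 0},
])

```text
t: 36.1
tool_pos: [0.4998, 0.298, 0.0139]
tool_rot: [-3.14, 0.084, -0.003]
contact_force: [0.6, -0.0, -1.2]
opening: 0.0134
grip_force: 58.9
```

Call:
drive_tool([
  {"translation": [0,0,0.04],"angular": [0,0,0],"gripper": 0},
  {"translation": [0,0,0],"angular": [0,0,0],"gripper": 0},
  {"translation": [0,0,0],"angular": [0,0,0],"gripper": 0},
])

```text
t: 36.48
tool_pos: [0.499, 0.2977, 0.0114]
tool_rot: [-3.14, 0.085, -0.0]
contact_force: [-0.3, 0.7, -1.6]
opening: 0.0134
grip_force: 58.9
```

Call:
drive_tool([
  {"translation": [0,0,0.05],"angular": [0,0,0],"gripper": 0},
  {"translation": [0,0,0.03],"angular": [0,0,0],"gripper": 0},
  {"translation": [0,0,0],"angular": [0,0,0],"gripper": 0},
])

```text
t: 36.85
tool_pos: [0.4989, 0.2977, 0.008]
tool_rot: [3.14, -0.085, -0.0]
contact_force: [-0.8, 0.4, -2.2]
opening: 0.0136
grip_force: 59.0
```

Call:
drive_tool([
  {"translation": [0,0,0.02],"angular": [0,0,0],"gripper": 0},
  {"translation": [0,0,0],"angular": [0,0,0],"gripper": 0.4},
  {"translation": [0,0,0],"angular": [0,0,0],"gripper": 0.4},
  {"translation": [0,0,0],"angular": [0,0,0],"gripper": 0.4},
  {"translation": [0,0,-0.5],"angular": [0,0,0],"gripper": 0.4},
  {"translation": [0,0,-1],"angular": [0,0,0],"gripper": 0.4},
  {"translation": [0,0,-1],"angular": [0,0,0],"gripper": 0.4},
  {"translation": [0,0,-1],"angular": [0,0,0],"gripper": 0.4},
])

```text
t: 37.85
tool_pos: [0.4993, 0.2978, 0.1504]
tool_rot: [-3.14, 0.085, -0.003]
contact_force: [0.3, 1.1, -0.1]
opening: 0.034
grip_force: 0.0
```

Call:
drive_tool([
  {"translation": [-1,0,-1],"angular": [0,0,0],"gripper": 0.4},
  {"translation": [-1,0,-0.5],"angular": [0,0,0],"gripper": 0.4},
  {"translation": [0,0,0],"angular": [0,0,0],"gripper": 0.4},
  {"translation": [0,0,0],"angular": [0,0,0],"gripper": 0.4},
])

```text
t: 38.35
tool_pos: [0.4194, 0.302, 0.2081]
tool_rot: [-3.14, 0.084, -0.002]
contact_force: [-0.4, -0.2, 0.0]
opening: 0.0339
grip_force: 0.0
```

```bash
python3 wm.py w9.png
python3 - <<'E'
from h import *
save(ctrl.get_image("scene"),"s9.png")
E
python3 meas.py | grep -v "^dark"|head -22
```

```text
uv 225 19 ztop 26.9 c [0.5773 0.3382] wh [45. 35.] ang 86.3 pca c [0.5787 0.3379] 81.9 EDGE
uv 273 105 ztop 18.7 c [0.4856 0.2981] wh [88. 48.] ang -3.1 pca c [0.4987 0.2972] 177.1 
uv 193 118 ztop 21.0 c [0.489 0.38 ] wh [89. 37.] ang -3.1 pca c [0.4906 0.3799] 176.5 
uv 441 127 ztop 23.4 c [0.4684 0.1221] wh [55. 54.] ang -81.2 pca c [0.4695 0.1227] 55.2 
uv 532 133 ztop 14.9 c [0.4602 0.0115] wh [53. 44.] ang -67.7 pca c [0.4589 0.0138] 81.5 EDGE
top bench z 0.00027836549618922933
bright uv 278 144 z med/max 7.9 11.9 c [ 0.688  -0.1083] wh [51. 50.] ang -3.8 345
bright uv 460 170 z med/max 114.4 117.4 c [ 0.6051 -0.5462] wh [30. 20.] ang -88.8 109
bright uv 107 178 z med/max 27.1 31.1 c [0.5835 0.3374] wh [46. 42.] ang -42.5 200
bright uv 340 210 z med/max 10.2 14.2 c [ 0.5268 -0.2704] wh [126.  28.] ang 9.5 177
bright uv 359 207 z med/max 55.3 61.1 c [ 0.5164 -0.3146] wh [100.  72.] ang -4.5 934
bright uv 445 219 z med/max 14.8 18.3 c [ 0.4945 -0.55  ] wh [145. 103.] ang 1.1 414
bright uv 90 213 z med/max 21.0 24.8 c [0.4903 0.3804] wh [92. 38.] ang -2.8 423
bright uv 122 210 z m
[... 398 characters left out ...]
ue uv 99 93 z med/max 72.5 87.6 c [0.7993 0.355 ] wh [43. 15.] ang 59.4 64
blue uv 110 199 z med/max 4.5 19.7 c [0.5262 0.3406] wh [200. 179.] ang -2.7 3749
scene bench z 0.0002831842499639382
bright uv 437 104 z med/max 100.2 190.2 c [0.199  0.5842] wh [495.  63.] ang -45.3 875
bright uv 437 177 z med/max 22.1 24.6 c [0.4971 0.3798] wh [111.  44.] ang -9.9 236
bright uv 414 186 z med/max 18.7 22.2 c [0.4967 0.305 ] wh [102.  50.] ang -15.1 181
bright uv 177 198 z med/max 9.8 73.1 c [ 0.3317 -0.3277] wh [161. 112.] ang 12.3 1545
bright uv 352 190 z med/max 23.1 25.8 c [0.4765 0.117 ] wh [73. 54.] ang -37.1 203
bright uv 444 198 z med/max 27.6 30.1 c [0.5917 0.332 ] wh [68. 39.] ang -36.6 149
```

View pics/w9.png

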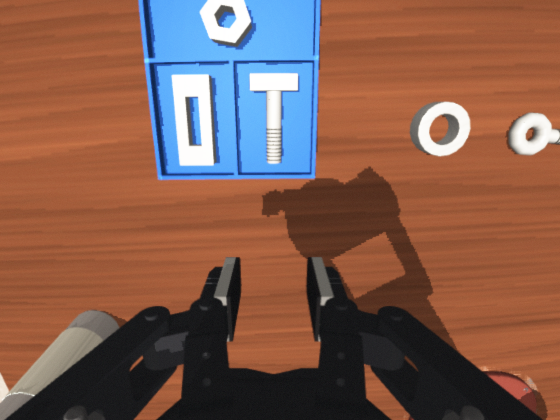

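View pics/s9.png

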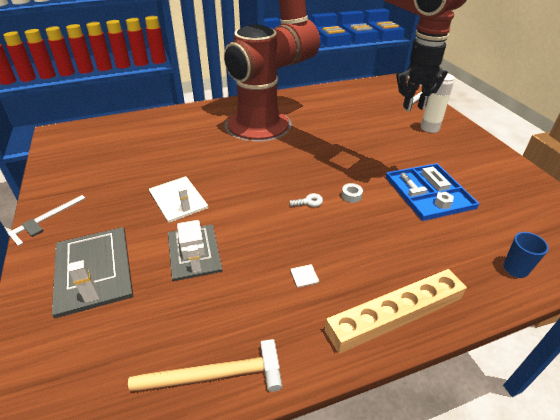

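The tray view shows the strap (194,120) and T-bolt (274,115) each in a long bay, and the nut (225,20) in the cross bay. The scene view shows the stack at (190,240) on the small gauge, and the look-alikes have not moved.

```bash
python3 -c "
from station import ctrl
print(ctrl.finish_job())"
```

```text
the job is handed in; nothing more can be done
None
```

The job is handed in at about 38 s of the 115 s allowed: by the last camera check the strap, T-bolt and nut lie in their bays, the two-plate stack is level with the pointer on the small dark gauge, and the look-alikes have not moved; the hand-in call returned no verdict.

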